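# Clear the carver's bench and start the dust extraction

## Task

Clear up after carving: throw every wooden offcut that lies on the carved panel (or has fallen beside it) into the green scrap bin, and lay the finished dark roundels flat on the floor of the aluminium tray, side by side. Only when all of that is cleared, push the orange suction nozzle fully home on the dust port's spigot, collar down, and after that throw the extraction switch all the way over to on. Leave the tools and the wax tin where they are.

Things in the scene. Friction and masses are not known exactly. Their poses are not given: they have to be found in the camera images.
- offcut1: wood offcut, a plain pale block 40 x 26 x 24 (x, y, z) mm, 20 to 26 g nominal; origin at the middle of its bounding box. Starts lying on top of the panel with z up, at any yaw. May be absent (3 to 5 of the five are there).
- offcut2: wood offcut, a stepped piece 42 x 28 x 26 overall: full-length 14 thick lower part, with a 22 long, 12 thick step on top at its -x end (26 high there; the top of the lower part is 1 above the origin) mm, 20 to 26 g nominal; origin at the middle of its bounding box. Starts lying on top of the panel with z up, at any yaw. May be absent (3 to 5 of the five are there).
- offcut3: wood offcut, an eight-sided leg end, 32 across the corners (about 30 across the flats), 26 tall along z mm, 20 to 26 g nominal; origin at the middle of its bounding box. Starts lying on top of the panel with z up, at any yaw. May be absent (3 to 5 of the five are there).
- offcut4: wood offcut, a pale block 46 x 24 x 22 with a darker band round its middle mm, 20 to 26 g nominal; origin at the middle of its bounding box. Starts lying on top of the panel with z up, at any yaw. May be absent (3 to 5 of the five are there).
- offcut5: wood offcut, a chunk 32 x 30 x 28 with rounded edges mm, 20 to 26 g nominal; origin at the middle of its bounding box. Starts lying on top of the panel with z up, at any yaw. May be absent (3 to 5 of the five are there).
- roundel1: carved roundel: dark red-brown round wooden disc, 46 mm diameter, 8 mm thick, about 30 g, with a brass star on its upper face; origin at the centre of its underside, z up through the star. Starts flat on the table. May be absent (2 or 3 of the three are there).
- roundel2: carved roundel: dark red-brown round wooden disc, 46 mm diameter, 8 mm thick, about 30 g, with a brass star on its upper face; origin at the centre of its underside, z up through the star. Starts flat on the table. May be absent (2 or 3 of the three are there).
- roundel3: carved roundel: dark red-brown round wooden disc, 46 mm diameter, 8 mm thick, about 30 g, with a brass star on its upper face; origin at the centre of its underside, z up through the star. Starts flat on the table. May be absent (2 or 3 of the three are there).
- panel: carved wooden panel, fixed, flat on the table: 190 (x) x 260 (y) x 24 mm thick; origin at the centre of its underside. Its top is flat in effect (the star pattern is flush).
- scrap_bin: green open-topped scrap bin, fixed: outside 130 (x) x 170 (y) x 60 mm high, walls and floor 5 mm; origin at the centre of its underside. Stands on the left or on the right of the panel.
- tray: bare aluminium shallow tray for finished roundels, fixed: outside 130 (x) x 190 (y) x 18 mm high, walls and floor 5 mm; origin at the centre of its underside. Stands on the side where the bin does not.
- nozzle: orange rigid suction nozzle: straight tube open at both ends, 55 mm tall, 54 mm outside diameter, with a wider foot collar (60 mm diameter, 10 mm tall) at the bottom; straight bore of 43 mm all through; about 90 g; origin at the centre of its underside, z along the tube. Starts standing upright, collar down, on the table beyond the panel.
- dust_port: bench dust-extraction port, fixed: round grey flange 96 mm diameter, 16 mm tall, with a steel spigot 39 mm diameter standing on its middle from z = 16 to 56 mm (the top 7 mm tapers to 28 mm diameter). Origin at the centre of its underside, z up the spigot. The nozzle is home when its collar rests on the flange, its origin 16 mm above this origin.
- switch_base: grey block 70 (x) x 50 (y) x 25 mm, fixed, that carries the extraction switch lever; origin at the centre of its underside; the lever's pivot lies 22 mm above the origin, along the block's y axis; the lever swings in the block's x-z plane.
- switch (a joint): angle of the extraction switch lever (rad): 0 = off, leaning 0.5 rad towards the block's -x; 1.0 = fully on, leaning 0.5 rad towards the block's +x. It stays where it is left and takes about 1 N at its ball to move.
- switch_tip (a point): centre of the red ball (26 mm diameter) at the end of the switch lever, 80 mm from the pivot.
- gouge: carving gouge with a red handle, lying along its x: 195 mm long, 25 mm high and wide, blade to +x; origin on the table below the joint of handle and blade. Bystander.
- tape_measure: black and green tape measure 55 x 58 x 36 mm; origin at the centre of its underside. Bystander.
- wax_tin: round brass-coloured wax tin, 70 mm diameter, 50 mm tall, standing; origin at the centre of its underside. Bystander.
- mallet: wooden mallet lying down: head 90 (x) x 140 (y) x 70 mm, handle 170 mm further along -y; origin below the centre of the head. Bystander.
- sanding_block: cork sanding block 70 x 110 x 32 mm; origin at the centre of its underside. Bystander.
Mind the look-alikes: they are no part of the job. What is shaped like the offcut2 but blue, pink or turquoise is not meant.

How it is judged:
On the way, in this order (a step that is already met when the one before it is completed fails the run):
1. every offcut is in the scrap bin and every roundel lies flat in the tray (((x of offcut1 in the frame of scrap_bin between -0.06 and 0.06 m and y of offcut1 in the frame of scrap_bin between -0.08 and 0.08 m and z of offcut1 in the frame of scrap_bin below 0.055 m) or (x of offcut1 in the frame of scrap_bin between -0.045 and 0.045 m and y of offcut1 in the frame of scrap_bin between -0.065 and 0.065 m and z of offcut1 in the frame of scrap_bin below 0.08 m)) and ((x of offcut2 in the frame of scrap_bin between -0.06 and 0.06 m and y of offcut2 in the frame of scrap_bin between -0.08 and 0.08 m and z of offcut2 in the frame of scrap_bin below 0.055 m) or (x of offcut2 in the frame of scrap_bin between -0.045 and 0.045 m and y of offcut2 in the frame of scrap_bin between -0.065 and 0.065 m and z of offcut2 in the frame of scrap_bin below 0.08 m)) and ((x of offcut3 in the frame of scrap_bin between -0.06 and 0.06 m and y of offcut3 in the frame of scrap_bin between -0.08 and 0.08 m and z of offcut3 in the frame of scrap_bin below 0.055 m) or (x of offcut3 in the frame of scrap_bin between -0.045 and 0.045 m and y of offcut3 in the frame of scrap_bin between -0.065 and 0.065 m and z of offcut3 in the frame of scrap_bin below 0.08 m)) and ((x of offcut4 in the frame of scrap_bin between -0.06 and 0.06 m and y of offcut4 in the frame of scrap_bin between -0.08 and 0.08 m and z of offcut4 in the frame of scrap_bin below 0.055 m) or (x of offcut4 in the frame of scrap_bin between -0.045 and 0.045 m and y of offcut4 in the frame of scrap_bin between -0.065 and 0.065 m and z of offcut4 in the frame of scrap_bin below 0.08 m)) and ((x of offcut5 in the frame of scrap_bin between -0.06 and 0.06 m and y of offcut5 in the frame of scrap_bin between -0.08 and 0.08 m and z of offcut5 in the frame of scrap_bin below 0.055 m) or (x of offcut5 in the frame of scrap_bin between -0.045 and 0.045 m and y of offcut5 in the frame of scrap_bin between -0.065 and 0.065 m and z of offcut5 in the frame of scrap_bin below 0.08 m)) and x of roundel1 in the frame of tray between -0.05 and 0.05 m and y of roundel1 in the frame of tray between -0.08 and 0.08 m and ((angle between roundel1's own z axis and vertical below 0.15 rad and z of roundel1 in the frame of tray below 0.0095 m) or (angle between roundel1's own z axis and vertical above 2.99 rad and z of roundel1 in the frame of tray below 0.0165 m)) and x of roundel2 in the frame of tray between -0.05 and 0.05 m and y of roundel2 in the frame of tray between -0.08 and 0.08 m and ((angle between roundel2's own z axis and vertical below 0.15 rad and z of roundel2 in the frame of tray below 0.0095 m) or (angle between roundel2's own z axis and vertical above 2.99 rad and z of roundel2 in the frame of tray below 0.0165 m)) and x of roundel3 in the frame of tray between -0.05 and 0.05 m and y of roundel3 in the frame of tray between -0.08 and 0.08 m and ((angle between roundel3's own z axis and vertical below 0.15 rad and z of roundel3 in the frame of tray below 0.0095 m) or (angle between roundel3's own z axis and vertical above 2.99 rad and z of roundel3 in the frame of tray below 0.0165 m))), for 0.2 s.
2. the nozzle is fully home on the dust port's spigot (horizontal distance between nozzle and dust_port below 0.004 m and z of nozzle in the frame of dust_port below 0.02 m and angle between nozzle's own z axis and vertical below 0.06 rad), for 0.2 s.
3. the extraction switch is on (value of joint switch above 0.85 rad), for 0.2 s.
At the end, for the whole second after the job is handed in: Every offcut present in the bin, below its rim or heaped well inside it; every roundel present flat (0.15 rad) on the tray floor, either face up, not stacked or on the rim; nozzle within 4 mm sideways and 4 mm of fully down, upright within 0.06 rad; switch beyond 0.85 rad; all at rest (all of step 1 and all of step 2 and value of joint switch above 0.85 rad and linear speed of each of offcut1, offcut2, offcut3, offcut4, offcut5, roundel1, roundel2, roundel3, nozzle below 0.03 m/s); the robot touches nothing.
It fails at once if the gouge is shoved more than 40 mm from its place (distance of gouge from where it was at the start of the episode above 0.04 m).
It fails at once if the tape measure is shoved more than 40 mm from its place (distance of tape_measure from where it was at the start of the episode above 0.04 m).
It fails at once if the wax tin is shoved more than 40 mm from its place (distance of wax_tin from where it was at the start of the episode above 0.04 m).
It fails at once if the mallet is shoved more than 40 mm from its place (distance of mallet from where it was at the start of the episode above 0.04 m).
It fails at once if the sanding block is shoved more than 40 mm from its place (distance of sanding_block from where it was at the start of the episode above 0.04 m).
Of offcut1, offcut2, offcut3, offcut4, offcut5 only 3 to 5 are there at a start; the rules pass over those that are not, and their reading is None.
Of roundel1, roundel2, roundel3 only 2 to 3 are there at a start; the rules pass over those that are not, and their reading is None.
At some moment in a run one of offcut1, offcut2, offcut3, offcut4, offcut5, roundel1, roundel2, roundel3 may be knocked a few centimetres aside while the robot is not near it.
Once in a run the grip may slacken for a moment while it holds something.
It also fails if it takes over 210 s, if anything falls off the work surface, if the arm or the gripper's body presses on something with over 40 N, if the wrist force passes 120 N, or if a joint passes its speed limit or range.

## Robot

A 6-joint arm with a two-finger parallel gripper is mounted at the origin on the work surface. World frame = base frame: x ahead of the robot, y to its left, z up, the work surface at z = 0. Lengths are in m, angles in rad, forces in N, time in s.
With the tool pointing down it reaches from about 0.325 to 0.925 m from the base axis. Payload 3.1 kg.
Tool frame: the origin (TCP) lies midway between the tips of the shut fingers; the grasp point (between the pads) lies 19 mm behind it; z points along the fingers, y is the direction in which the jaws open and shut (so a half turn about z gives the same grasp; the last joint's range is limited). The gripper opens to 85 mm and grips with 20 to 120 N. Pads are 22 mm wide; open, the fingers measure 114 mm over their backs; the gripper's body (76 mm by 85 mm) begins 54 mm behind the grasp point. The pads swing forward as they close: fully open they stand 13 mm farther back than shut.
Start: joints at [1.201, 0.217, 1.613, -0, 1.311, -0.112], TCP at [0.159, 0.604, 0.231] pointing down, gripper open.
Joint ranges: [-2.75, 2.75], [-0.78, 2.1], [0.31, 2.55], [-1.13, 4.27], [0.13, 2.63], [-2.58, 2.58]. Speed limits (rad/s): [2.79, 2.79, 3.14, 3.14, 3.14, 3.14].

## Interface

Orientations are given as a 3x3 rotation matrix whose columns are the frame's x, y, z axes.
In Python, from station import ctrl gives the robot as it stands.
- The arm moves only by the tool step_arm, never from a script. Its argument "plan" is a list of rows, each a list of 6 numbers: the shift along the tool's x, y, z in cm, then the turn, a rotation vector about the tool's x, y, z in rad. In form: [[dx, dy, dz, rx, ry, rz], ...]. A call has 1 to 10 rows; each row shifts and turns the commanded pose from where the row before left it, along the tool's axes as they then stand; what a row does not reach is not made up. A row lasts 1/10 s, in which the tool goes at most 50 mm and 8.59 degrees, less where a joint would pass 70% of its speed; a pose out of reach is approached as far as the arm can. A call is refused whole if a number of a shift passes 5 or a number of a turn 0.15, either way. A call with a gripper value outside its range is refused whole. "fingers" is the opening, from 0 (shut) to 1 (fully open), set as the call begins (left out, the last holds). The fingers move at their own pace and stop on an object; "newtons" is the grip in N (left out, the last holds). Time passes only in rows, so rows that do not move let the fingers close. It gives the time, the measured TCP pose, the force and the opening at its end, in the units of the state.
- ctrl.observe(): the state, without advancing time (a new reading comes with each control period).
- ctrl.get_image(name): name is "scene" or "top" or "wrist"; returns a dict with "frame" (400x640x3 uint8, red, green, blue), "vertical_fov" (degrees; the focal length in pixels is half the picture's height over the tangent of half this angle, whatever the lens; pixels are square), "cx", "cy" (the principal point, pixels), "R" (3x3) and "t" (3): a world point X has camera coordinates R X + t. Camera axes: x right, y down, z forward; pixel columns grow to the right and rows downward; lengths in m; the calibration is good to about 2 mm. A picture is of the moment at which its call begins. There is no depth.
- ctrl.close_job(): hands the job in, once; it reports no verdict.
The state is a dict: "clock": time; "joint_positions": joint angles; "qd": joint speeds; "tau": joint torques, N m; "tcp_pos": TCP position; "orientation": TCP orientation; "ft_force": force on the tool from outside, world axes, zero at the start; "ft_torque": the same for the moment, N m; "finger_gap": finger opening in m.
Only numpy, scipy, OpenCV 4.12 (cv2) and the standard library are available. Lean on these libraries where they do the work, as an engineer would, in place of code of your own. Each camera call takes 0.05 s, during which the arm holds its last target.

## Working session

There is one attempt and no reset: what is moved stays moved. The work goes in short steps, Python scripts to look and compute and a tool call to move; the robot and the scene stay as the last step left them, time stands still between calls to the robot, and variables do not carry over. Pictures are saved under pics/ and viewed, and the job is handed in when it is done.

Besides the shell and the picture viewer there is one more tool, called after "Emit:" by a JSON object that holds its "name" and its "arguments", one argument or row to a line. step_arm: Moves the arm, as the interface text tells. Its arguments: {"type":"object","properties":{"plan":{"type":"array","items":{"type":"array","items":{"type":"number"}}},"fingers":{"type":"number"},"newtons":{"type":"number"}},"required":["plan"]}

```bash
mkdir -p pics; ls
cat > h.py <<'E'
import numpy as np, cv2
from station import ctrl
def img(n,save=None):
    d=ctrl.get_image(n); d['f']=d['vertical_fov']; d['K']=d['frame'].shape[0]/2/np.tan(np.radians(d['vertical_fov'])/2)
    d['R']=np.array(d['R']);d['t']=np.array(d['t'])
    if save: cv2.imwrite('pics/'+save+'.png',d['frame'][:,:,::-1])
    return d
def ray(d,u,v):
    c=-d['R'].T@d['t']; r=d['R'].T@np.array([(u-d['cx'])/d['K'],(v-d['cy'])/d['K'],1]); return c,r
def onz(d,u,v,z):
    c,r=ray(d,u,v); return c+r*(z-c[2])/r[2]
def proj(d,X):
    p=d['R']@np.array(X)+d['t']; return p[:2]/p[2]*d['K']+[d['cx'],d['cy']]
def st():
    s=ctrl.observe(); print('t',round(s['clock'],2),'tcp',np.round(s['tcp_pos'],4),'gap',round(s['finger_gap'],4),'F',np.round(s['ft_force'],1)); return s
E
python3 - <<'E'
from h import *
s=st(); print(np.round(s['orientation'],3))
for n in ['scene','top','wrist']:
    d=img(n,n+'0'); print(n,d['K'],d['cx'],d['cy'],np.round(-d['R'].T@d['t'],3),[k for k in d])
E
```

```text
pics
t 0.0 tcp [0.159  0.6036 0.23  ] gap 0.0852 F [-0.6 -0.5 -0.2]
[[-0.967  0.255 -0.001]
 [ 0.255  0.967 -0.002]
 [ 0.    -0.002 -1.   ]]
scene 491.5695529707108 318.7615206803939 202.75458721376728 [0.924 0.452 1.04 ] ['frame', 'vertical_fov', 'cx', 'cy', 'R', 't', 'f', 'K']
top 435.409535264533 315.5506907879827 203.36039927108115 [0.497 0.014 1.073] ['frame', 'vertical_fov', 'cx', 'cy', 'R', 't', 'f', 'K']
wrist 307.09240343616125 319.7961328872393 200.7459953249605 [0.085 0.623 0.373] ['frame', 'vertical_fov', 'cx', 'cy', 'R', 't', 'f', 'K']
```

View pics/scene0.png

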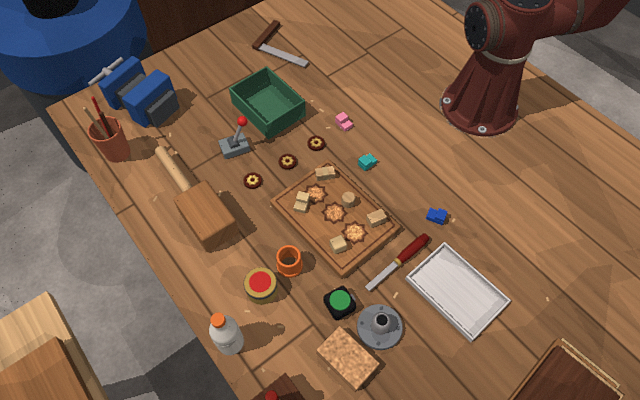

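View pics/top0.png

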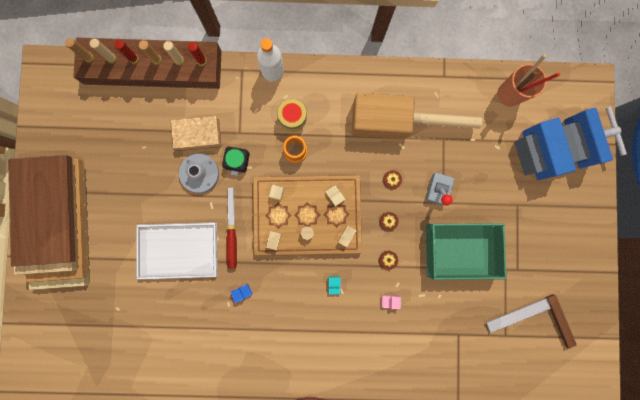

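View pics/wrist0.png

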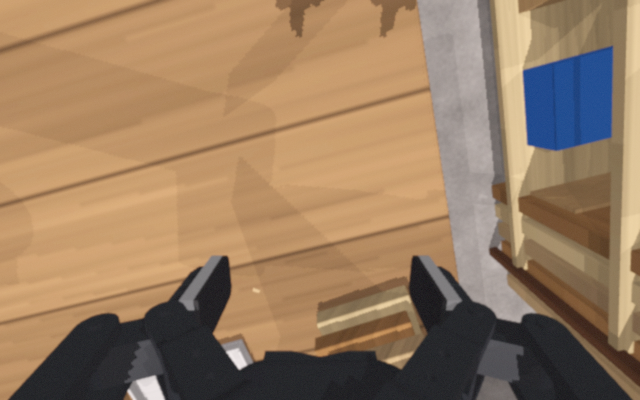

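Top view: bin at (466,250), tray (176,250), panel (306,215), nozzle (295,149), port (199,173), switch (440,190), roundels at (392,180), (388,221), (388,260). Five offcuts lie on the panel. Next I'll zoom in and measure.

Run:
```python
from h import *
d=img('top');f=d['frame'][:,:,::-1]
a=cv2.resize(f[165:270,240:410],None,fx=4.6,fy=4.6,interpolation=cv2.INTER_CUBIC);cv2.imwrite('pics/ztop.png',a)
e=img('scene');f=e['frame'][:,:,::-1]
a=cv2.resize(f[105:275,215:405],None,fx=3.5,fy=3.5,interpolation=cv2.INTER_CUBIC);cv2.imwrite('pics/zsc.png',a)
```

```text
(no output)
```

View pics/ztop.png

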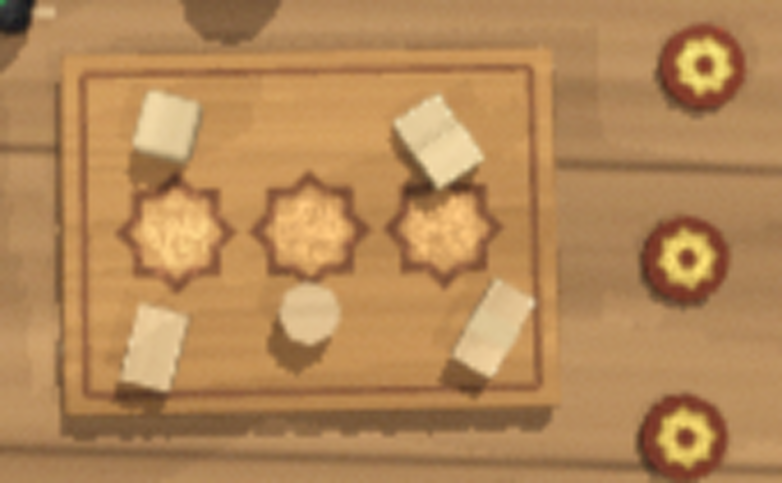

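View pics/zsc.png

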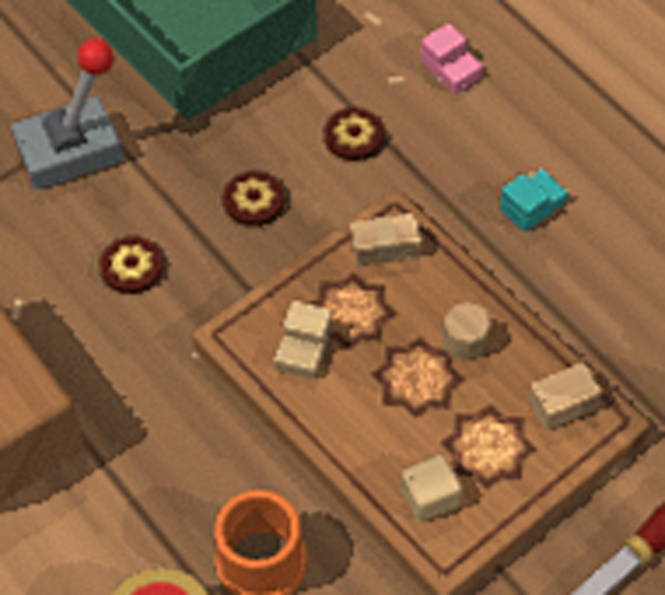

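```bash
cat > det.py <<'E'
from h import *
def comps(m,mn=20):
    c,_=cv2.findContours(m.astype(np.uint8),cv2.RETR_EXTERNAL,cv2.CHAIN_APPROX_NONE)
    return [k for k in c if cv2.contourArea(k)>mn]
def up(fr,k=4): return cv2.resize(fr,None,fx=k,fy=k,interpolation=cv2.INTER_CUBIC)
def hsv(fr): return cv2.cvtColor(fr,cv2.COLOR_RGB2HSV).astype(int)
def masks(d,k=4):
    h=hsv(up(d['frame'],k)); H,S,V=h[...,0],h[...,1],h[...,2]
    return {'pale':(S<115)&(V>150)&(H>8)&(H<30),'gold':(H>18)&(H<32)&(S>110)&(V>130),'green':(H>60)&(H<85)&(S>80),
     'orange':(H>4)&(H<14)&(S>190)&(V>120),'dark':((H<8)|(H>172))&(S>110)&(V<130),'red':((H<4)|(H>175))&(S>190)&(V>150)}
def uv(p,k=4): return (np.array(p)+.5)/k-.5
E
python3 - <<'E'
from det import *
T=img('top');S=img('scene')
mt=masks(T);ms=masks(S)
def inwin(k,w):
    x,y,a,b=cv2.boundingRect(k); cx,cy=uv((x+a/2,y+b/2)); return w[0]<cx<w[2] and w[1]<cy<w[3]
print('TOP pale')
for k in comps(mt['pale'],200):
    if inwin(k,(250,170,362,260)):
        r=cv2.minAreaRect(k); c=uv(r[0]); b=[uv(q) for q in cv2.boxPoints(r)]
        w=[onz(T,*q,.048)[:2] for q in b]; e1=w[1]-w[0]; e2=w[2]-w[1]
        print(c.round(1),onz(T,*c,.048).round(4),'e1',np.linalg.norm(e1).round(3),np.degrees(np.arctan2(e1[1],e1[0])).round(0),'e2',np.linalg.norm(e2).round(3),np.degrees(np.arctan2(e2[1],e2[0])).round(0))
print('SCENE pale')
for k in comps(ms['pale'],200):
    if inwin(k,(270,160,402,275)):
        r=cv2.minAreaRect(k);c=uv(r[0]);print(c.round(1),onz(S,*c,.048).round(4),cv2.contourArea(k)/16)
for n in ['gold','green','orange','red','dark']:
    print(n)
    for D,m,nm in((T,mt,'top'),(S,ms,'sc')):
        for k in comps(m[n],250):
            (x,y),(a,b),g=cv2.minAreaRect(k);c=uv((x,y))
            print(nm,c.round(1),np.round([a/4,b/4,g],1),'z0',onz(D,*c,.0)[:2].round(4))
E
```

```text
TOP pale
[273.1 240. ] [0.4763 0.0996 0.048 ] e1 0.041 -13.0 e2 0.028 -103.0
[306.8 232.6] [0.4959 0.0212 0.048 ] e1 0.03 -62.0 e2 0.03 -152.0
[346.8 235.9] [ 0.4909 -0.0729  0.048 ] e1 0.048 -29.0 e2 0.026 -119.0
[334.9 195. ] [ 0.5864 -0.0428  0.048 ] e1 0.031 -53.0 e2 0.044 -143.0
[275.9 191.9] [0.5896 0.0969 0.048 ] e1 0.034 -12.0 e2 0.032 -102.0
SCENE pale
[337.7 242. ] [0.5891 0.096  0.048 ] 153.84375
[376.2 215.7] [0.4764 0.0991 0.048 ] 159.53125
[299.8 205.4] [ 0.598  -0.0326  0.048 ] 87.34375
[348.1 196.9] [0.4945 0.0197 0.048 ] 100.46875
[302.4 195.7] [ 0.5772 -0.0499  0.048 ] 90.28125
[324.7 170.7] [ 0.4909 -0.0729  0.048 ] 140.5625
gold
top [388.7 259.7] [12.  11.4 60.3] z0 [ 0.4352 -0.1812]
top [230.7 226.6] [ 3.3  8.3 88. ] z0 [0.5053 0.2086]
top [388.8 220.6] [11.6 11.4 19.7] z0 [ 0.531 -0.18 ]
top [392.5 178.8] [11.7 11.1 36.9] z0 [ 0.6352 -0.1874]
top [291.4 112.5] [28.8 29.  90. ] z0 [0.7945 0.0688]
sc [259.7 281.9] [29.9 31.8 45. ] z0 [0.7737 0.0469]
sc [397.1 260.9] [ 7.8  3.5 45. ] z0 [0.4964 0.2008]
sc [252.1 179.4] [ 9. 11. 90.] z0 [ 0.6308 -0.1919]
sc [287.  1
[... 1107 characters left out ...]
87.7] [ 5.1 15.1 68.4] z0 [ 0.8769 -0.5214]
top [197.2  54.5] [19.3 10.6 59.7] z0 [0.9354 0.3103]
top [125.8  51.6] [24.2 10.9 47.3] z0 [0.9369 0.4895]
sc [271.2 394.4] [10.  14.2 90. ] z0 [0.8922 0.2574]
sc [413.2 247.6] [10.9 37.5 48.4] z0 [0.4439 0.1993]
sc [252.3 180.3] [15.7 17.6 72.9] z0 [ 0.6321 -0.1893]
sc [287.2 161.1] [15.  17.2 90. ] z0 [ 0.5273 -0.1822]
sc [315.9 142.8] [14.8 16.5 90. ] z0 [ 0.4322 -0.1831]
sc [104.4 126.9] [23.5  3.3 62.5] z0 [ 0.8483 -0.5817]
sc [ 96.7 106.5] [19.4  3.3 66.2] z0 [ 0.8328 -0.6621]
sc [489.4  72. ] [ 77.4 128.8  15.7] z0 [-0.1255 -0.072 ]
sc [599.   11.9] [30.4 64.6 77.6] z0 [-0.6018 -0.0332]
sc [532.2  29.1] [59.  89.2 90. ] z0 [-0.3702 -0.1133]
```

```bash
cat >> h.py <<'E'
def tri(obs):
    A=np.zeros((3,3));b=np.zeros(3)
    for d,u,v in obs:
        c,r=ray(d,u,v);r=r/np.linalg.norm(r);P=np.eye(3)-np.outer(r,r);A+=P;b+=P@c
    X=np.linalg.solve(A,b);return X,[np.round(proj(d,X)-[u,v],1) for d,u,v in obs]
def psi(R): return np.degrees(np.arctan2(R[1,1],R[0,1]))
def go(x,y,z,ps=None):
    """shift needed in tool axes (cm) and turn about tool z, from the present pose; shift given in present frame and in turned frame"""
    s=st();R=np.array(s['orientation']);d=np.array([x,y,z])-s['tcp_pos'];p=psi(R)
    print('psi',round(p,1),'shift now-frame cm',np.round(R.T@d*100,2),'len',round(np.linalg.norm(d)*100,1))
    if ps is not None:
        t=-(ps-p); c,q=np.cos(np.radians(ps)),np.sin(np.radians(ps)); Rt=np.array([[-q,c,0],[c,q,0],[0,0,-1.]]).T
        Rt=np.array([[-q,c,0],[c,q,0],[0,0,-1.]])
        print('turn z rad',round(np.radians(t),3),'shift after turn cm',np.round(Rt.T@d*100,2))
        # residual tilt
    print('tilt',np.round(R[:,2],4))
E
python3 - <<'E'
from det import *
T=img('top');S=img('scene')
for n,D,(x0,y0,x1,y1),k in(('zb',T,(415,210,520,290),7),('zt',T,(125,140,260,290),4),('zbs',S,(205,55,320,170),5),('zts',S,(310,235,520,395),3.5)):
    cv2.imwrite('pics/'+n+'.png',cv2.resize(D['frame'][y0:y1,x0:x1,::-1],None,fx=k,fy=k,interpolation=cv2.INTER_CUBIC))
E
python3 -c "
import cv2,numpy as np
a=cv2.imread('pics/zb.png');b=cv2.imread('pics/zbs.png');h=max(a.shape[0],b.shape[0])
print(a.shape,b.shape)"
```

```text
(560, 735, 3) (575, 575, 3)
```

View pics/zb.png

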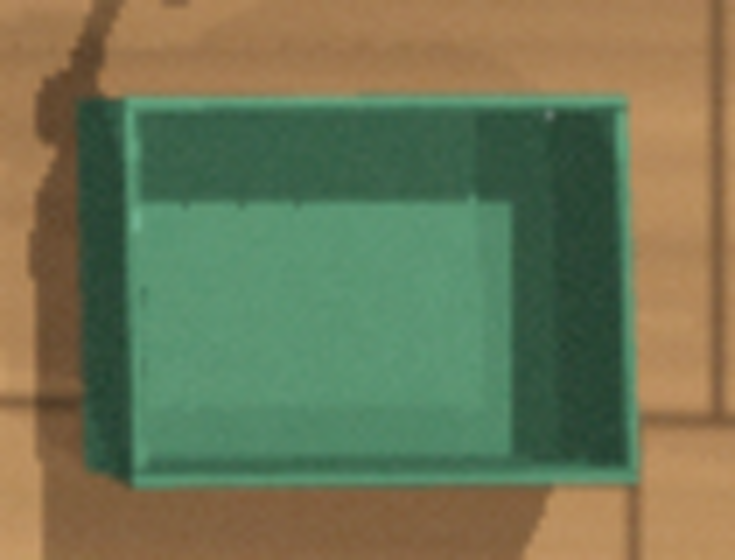

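View pics/zt.png

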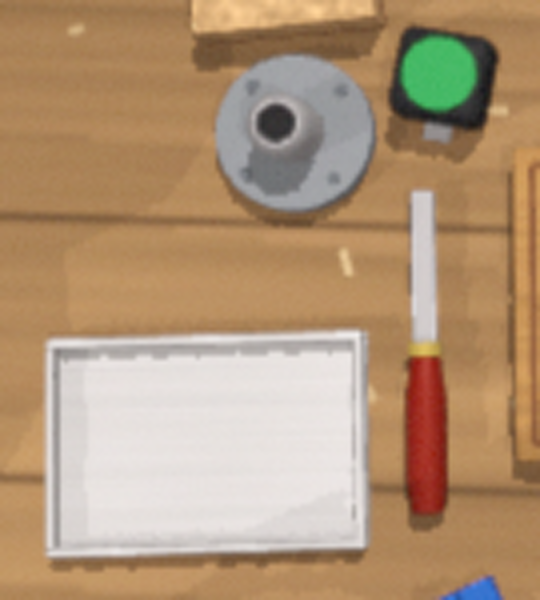

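View pics/zts.png

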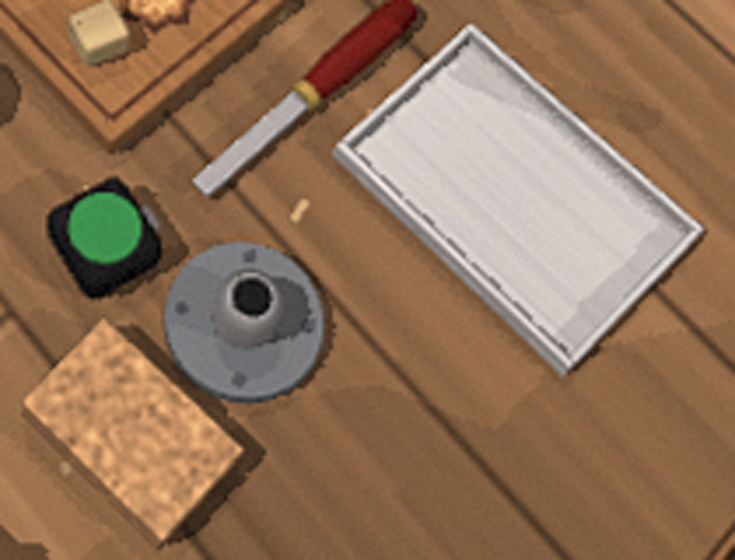

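View pics/zbs.png

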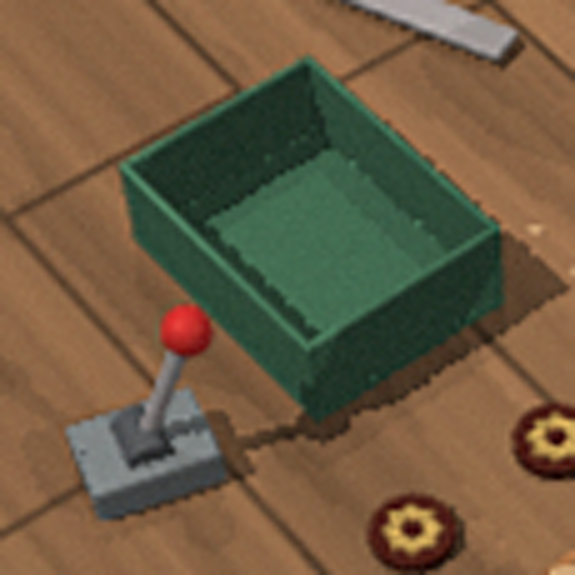

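Run:
```python
from det import *
T=img('top');S=img('scene')
def P(L,k,o): return [((np.array(q)+.5)/k-.5+o) for q in L]
bt=P([(127,97),(627,97),(637,483),(132,487)],7,(415,210)); bs=P([(315,350),(122,168),(310,60),(500,228)],5,(205,55))
tt=P([(48,342),(365,332),(366,549),(49,557)],4,(125,140)); ts=P([(567,370),(340,150),(470,27),(700,230)],3.5,(310,235))
for n,a,b in(('bin',bt,bs),('tray',tt,ts)):
    X=[]
    for p,q in zip(a,b):
        x,r=tri([(T,*p),(S,*q)]);X.append(x);print(n,x.round(4),r)
    print('  mean',np.mean(X,0).round(4))
p=P([(276,122)],4,(125,140))[0];q=P([(252,297)],3.5,(310,235))[0]
print('spigot',tri([(T,*p),(S,*q)]))
for (a,b) in (((273.1,240),(376.2,215.7)),((306.8,232.6),(348.1,196.9)),((346.8,235.9),(324.7,170.7)),((275.9,191.9),(337.7,242)),((388.7,259.7),(315.5,141.8)),((388.8,220.6),(287,160.4)),((392.5,178.8),(252.1,179.4)),((446.6,199.5),(241.2,119.9))):
    x,r=tri([(T,*a),(S,*b)]);print(x.round(4),r)
go(.4909,-.0729,.2,60)
```

```text
bin [ 0.5237 -0.2696  0.062 ] [array([-0.8,  0.7]), array([-0.9, -0.2])]
bin [ 0.5296 -0.4397  0.0575] [array([-0.3,  0.3]), array([-0.3, -0.1])]
bin [ 0.4018 -0.4442  0.0557] [array([-0.1,  0.1]), array([-0.2, -0. ])]
bin [ 0.3971 -0.2747  0.0614] [array([ 0.1, -0.1]), array([0.1, 0. ])]
  mean [ 0.4631 -0.3571  0.0591]
tray [0.5029 0.4329 0.0132] [array([ 0.2, -0.2]), array([0.3, 0. ])]
tray [0.5125 0.2448 0.0093] [array([-0.6,  0.6]), array([-0.9, -0. ])]
tray [0.3834 0.2367 0.0107] [array([ 0., -0.]), array([0.1, 0. ])]
tray [0.3743 0.4247 0.0147] [array([ 0.2, -0.2]), array([ 0.3, -0. ])]
  mean [0.4433 0.3348 0.012 ]
spigot (array([0.63409293, 0.29025204, 0.05804349]), [array([-0.1,  0.1]), array([-0.2, -0. ])])
[0.4765 0.0994 0.0486] [array([ 0., -0.]), array([0.1, 0. ])]
[0.4959 0.0212 0.0511] [array([-0.,  0.]), array([-0., -0.])]
[ 0.4909 -0.0731  0.0478] [array([ 0., -0.]), array([0., 0.])]
[0.5896 0.0967 0.0497] [array([ 0., -0.]), array([0., 0.])]
[ 0.4359 -0.1796  0.0105] [array([ 0.1, -0.1]), array([0.1, 0. ])]
[ 0.5306 -0.1779  0.0107] [array([-0.,  0.]), array([-0., -0.])]
[ 0.6338 -0.1855  0.0103] [array([-0.,  0.]), array([-0., -0.])]
[ 0.5797 -0.2922  0.0993] [array([ 0.3, -0.3]), array([0.3, 0.1])]
t 0.55 tcp [0.1593 0.6044 0.2313] gap 0.0851 F [ 0.7  0.3 -0. ]
psi 75.2 shift now-frame cm [-49.33 -57.04   3.13] len 75.5
turn z rad 0.266 shift after turn cm [-62.58 -42.07   3.13]
tilt [-0. -0. -1.]
```

Emit:
{"name": "step_arm", "arguments": {
  "plan": [
    [-3.2, -3.6, 0, 0, 0, 0],
    [-3.2, -3.6, 0, 0, 0, 0],
    [-3.2, -3.6, 0, 0, 0, 0],
    [-3.2, -3.6, 0, 0, 0, 0],
    [-3.2, -3.6, 0, 0, 0, 0],
    [-3.2, -3.6, 0, 0, 0, 0],
    [-3.2, -3.6, 0, 0, 0, 0],
    [-3.2, -3.6, 0, 0, 0, 0],
    [-3.2, -3.6, 0, 0, 0, 0],
    [-3.2, -3.6, 0, 0, 0, 0]
  ],
  "fingers": 1,
  "newtons": 40
}}

```text
clock: 1.55
tcp_pos: [0.3776, 0.173, 0.2318]
orientation: [[-0.967, 0.255, 0.002], [0.255, 0.967, 0.001], [-0.002, 0.001, -1.0]]
ft_force: [-0.1, 1.5, 0.8]
finger_gap: 0.0854
```

Emit:
{"name": "step_arm", "arguments": {
  "plan": [
    [-2.9, -3.5, 0, 0, 0, 0],
    [-2.9, -3.5, 0, 0, 0, 0],
    [-2.9, -3.5, 0, 0, 0, 0],
    [-2.9, -3.5, 0, 0, 0, 0],
    [-2.9, -3.5, 0, 0, 0, 0],
    [-2.8, -3.5, 0, 0, 0, 0],
    [0, 0, 4, 0, 0, 0.125],
    [0, 0, 4, 0, 0, 0.125],
    [0, 0, 0, 0, 0, 0],
    [0, 0, 0, 0, 0, 0]
  ],
  "fingers": 0.6
}}

```text
clock: 2.55
tcp_pos: [0.4901, -0.0723, 0.1511]
orientation: [[-0.875, 0.484, -0.002], [0.484, 0.875, 0.001], [0.002, -0.0, -1.0]]
ft_force: [0.2, -1.1, -0.1]
finger_gap: 0.0511
```

Run:
```python
from h import *
go(.4909,-.073,.028,61)
d=img('wrist','w1')
for X in ((.4909,-.073,.046),(.4909,-.073,.024)): print(proj(d,X))
```

```text
t 2.55 tcp [ 0.4901 -0.0723  0.1511] gap 0.0511 F [ 0.2 -1.1 -0.1]
psi 61.1 shift now-frame cm [-0.13 -0.02 12.31] len 12.3
turn z rad 0.001 shift after turn cm [-0.1  -0.03 12.31]
tilt [-1.9e-03  6.0e-04 -1.0e+00]
[320.4973755  200.88122094]
[320.43931612 193.77321797]
```

View pics/w1.png

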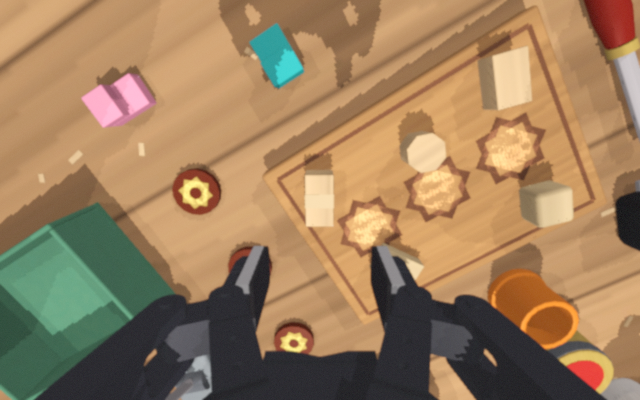

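Wrist view: the banded offcut is centred at (320,200) as predicted, its long side perpendicular to the jaws. Descending.

Emit:
{"name": "step_arm", "arguments": {
  "plan": [
    [-0.1, 0, 4, 0, 0, 0],
    [0, 0, 4, 0, 0, 0],
    [0, 0, 3, 0, 0, 0],
    [0, 0, 1.2, 0, 0, 0],
    [0, 0, 0, 0, 0, 0]
  ]
}}

```text
clock: 3.1
tcp_pos: [0.492, -0.0728, 0.0297]
orientation: [[-0.875, 0.485, -0.0], [0.485, 0.875, 0.0], [0.0, -0.0, -1.0]]
ft_force: [0.2, 0.9, 1.3]
finger_gap: 0.0512
```

Emit:
{"name": "step_arm", "arguments": {
  "plan": [
    [0, 0, 0, 0, 0, 0],
    [0, 0, 0, 0, 0, 0],
    [0, 0, 0, 0, 0, 0],
    [0, 0, 0, 0, 0, 0],
    [0, 0, 0, 0, 0, 0]
  ],
  "fingers": 0
}}

```text
clock: 3.6
tcp_pos: [0.4943, -0.0738, 0.0321]
orientation: [[-0.874, 0.486, 0.005], [0.486, 0.874, -0.002], [-0.006, 0.001, -1.0]]
ft_force: [-0.7, 0.4, 7.0]
finger_gap: 0.0231
```

Emit:
{"name": "step_arm", "arguments": {
  "plan": [
    [0, 0, -2, 0, 0, 0],
    [0, 0, -4, 0, 0, 0],
    [0, 0, -4, 0, 0, 0],
    [0, 0, -2, 0, 0, 0],
    [0, 0, 0, 0, 0, 0]
  ]
}}

```text
clock: 4.1
tcp_pos: [0.4951, -0.074, 0.1544]
orientation: [[-0.874, 0.486, 0.01], [0.486, 0.874, -0.003], [-0.01, 0.002, -1.0]]
ft_force: [0.2, 0.4, -1.2]
finger_gap: 0.0227
```

Run:
```python
from h import *
go(.463,-.385,.15)
d=img('wrist','w2')
```

```text
t 4.1 tcp [ 0.4951 -0.074   0.1544] gap 0.0227 F [ 0.2  0.4 -1.2]
psi 60.9 shift now-frame cm [-12.31 -28.74   0.5 ] len 31.3
tilt [ 0.0099 -0.0029 -0.9999]
```

View pics/w2.png

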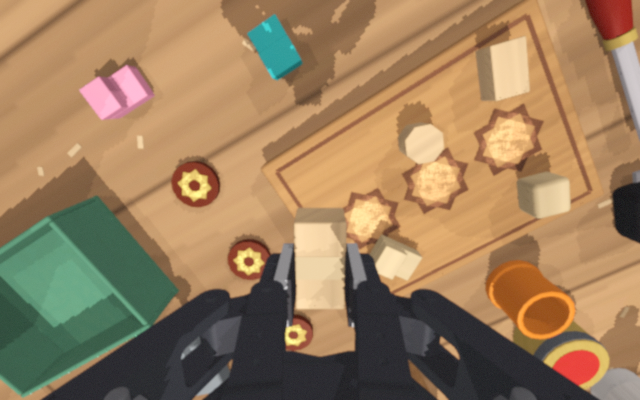

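Emit:
{"name": "step_arm", "arguments": {
  "plan": [
    [-1.8, -4.1, 0, 0, 0, 0],
    [-1.8, -4.1, 0, 0, 0, 0],
    [-1.8, -4.1, 0, 0, 0, 0],
    [-1.8, -4.1, 0, 0, 0, 0],
    [-1.7, -4.1, 0, 0, 0, 0],
    [-1.7, -4.1, 0, 0, 0, 0],
    [-1.7, -4.1, 0, 0, 0, 0],
    [0, 0, 4, 0, 0, 0],
    [0, 0, 4, 0, 0, 0],
    [0, 0, 1.5, 0, 0, 0]
  ]
}}

```text
clock: 5.15
tcp_pos: [0.4552, -0.38, 0.0475]
orientation: [[-0.873, 0.487, -0.008], [0.487, 0.873, 0.009], [0.012, 0.004, -1.0]]
ft_force: [-0.8, 1.8, -0.5]
finger_gap: 0.0231
```

Emit:
{"name": "step_arm", "arguments": {
  "plan": [
    [0, 0, 0, 0, 0, 0],
    [0, 0, 0, 0, 0, 0],
    [0, 0, 0, 0, 0, 0],
    [0, 0, 0, 0, 0, 0],
    [0, 0, 0, 0, 0, 0]
  ],
  "fingers": 0.6
}}

```text
clock: 5.65
tcp_pos: [0.4606, -0.3844, 0.0562]
orientation: [[-0.874, 0.486, 0.002], [0.486, 0.874, -0.002], [-0.003, -0.001, -1.0]]
ft_force: [1.3, -0.2, -0.4]
finger_gap: 0.0513
```

Emit:
{"name": "step_arm", "arguments": {
  "plan": [
    [0, 0, -3.5, 0, 0, 0],
    [0, 0, -3.5, 0, 0, 0],
    [0, 0, -3, 0, 0, 0],
    [0, 0, 0, 0, 0, 0]
  ]
}}

```text
clock: 6.05
tcp_pos: [0.4628, -0.3868, 0.1615]
orientation: [[-0.874, 0.486, 0.009], [0.486, 0.874, -0.009], [-0.012, -0.004, -1.0]]
ft_force: [1.0, 0.1, 0.4]
finger_gap: 0.0513
```

Run:
```python
from h import *
go(.5864,-.0428,.15,38)
d=img('top','t2')
```

```text
t 6.05 tcp [ 0.4628 -0.3868  0.1615] gap 0.0513 F [1.  0.1 0.4]
psi 60.9 shift now-frame cm [ 5.93 36.08  0.94] len 36.6
turn z rad 0.4 shift after turn cm [19.5  30.92  1.15]
tilt [ 0.0089 -0.0094 -0.9999]
```

View pics/t2.png

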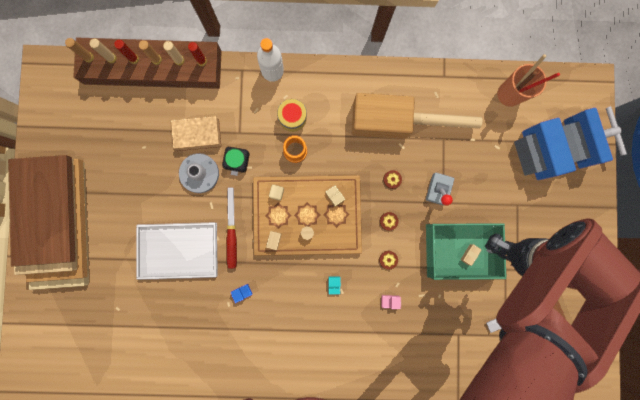

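Top view: the offcut lies in the bin at (472,255). Going for offcut5 next (needs less turning).

Run:
```python
from h import *
go(.5896,.0968,.15,78)
```

```text
t 6.1 tcp [ 0.4615 -0.3855  0.1587] gap 0.0511 F [ 0.4 -0.6 -0.7]
psi 60.9 shift now-frame cm [12.26 48.38  0.65] len 49.9
turn z rad -0.298 shift after turn cm [-2.5  49.84  0.87]
tilt [ 0.0057 -0.0061 -1.    ]
```

Emit:
{"name": "step_arm", "arguments": {
  "plan": [
    [1.2, 4.8, 0, 0, 0, 0],
    [1.2, 4.8, 0, 0, 0, 0],
    [1.2, 4.8, 0, 0, 0, 0],
    [1.2, 4.8, 0, 0, 0, 0],
    [1.2, 4.8, 0, 0, 0, 0],
    [1.2, 4.8, 0, 0, 0, 0],
    [1.2, 4.8, 0, 0, 0, 0],
    [1.2, 4.8, 0, 0, 0, 0],
    [1.2, 4.8, 0, 0, 0, 0],
    [1.3, 4.8, 0, 0, 0, 0]
  ]
}}

```text
clock: 7.1
tcp_pos: [0.5864, 0.0967, 0.153]
orientation: [[-0.874, 0.486, -0.002], [0.486, 0.874, -0.0], [0.002, -0.001, -1.0]]
ft_force: [0.4, -1.0, -0.1]
finger_gap: 0.051
```

Emit:
{"name": "step_arm", "arguments": {
  "plan": [
    [0, 0, 0.8, 0, 0, -0.149],
    [0, 0, 0, 0, 0, -0.149],
    [0, 0, 0, 0, 0, 0],
    [0, 0, 0, 0, 0, 0],
    [0, 0, 0, 0, 0, 0]
  ]
}}

```text
clock: 7.6
tcp_pos: [0.587, 0.0943, 0.146]
orientation: [[-0.977, 0.211, -0.001], [0.211, 0.977, -0.0], [0.001, -0.0, -1.0]]
ft_force: [-0.0, 0.2, -0.3]
finger_gap: 0.0514
```

Run:
```python
from h import *
go(.5896,.0968,.034,78)
d=img('wrist','w3')
for X in ((.5896,.0968,.052),): print(proj(d,X))
```

```text
t 7.6 tcp [0.587  0.0943 0.146 ] gap 0.0514 F [-0.   0.2 -0.3]
psi 77.8 shift now-frame cm [-0.21  0.31 11.2 ] len 11.2
turn z rad -0.003 shift after turn cm [-0.21  0.3  11.2 ]
tilt [-5.e-04 -0.e+00 -1.e+00]
[324.38096479 206.27901136]
```

View pics/w3.png

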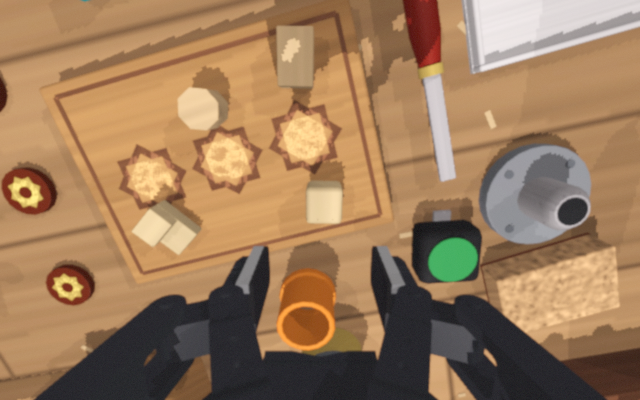

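Offcut5 sits at (324,202), square to the jaws. Descend and grip.

Emit:
{"name": "step_arm", "arguments": {
  "plan": [
    [-0.2, 0.3, 4, 0, 0, 0],
    [0, 0, 4, 0, 0, 0],
    [0, 0, 3, 0, 0, 0],
    [0, 0, 0, 0, 0, 0],
    [0, 0, 0, 0, 0, 0]
  ]
}}

```text
clock: 8.15
tcp_pos: [0.5896, 0.0969, 0.0363]
orientation: [[-0.978, 0.209, -0.001], [0.209, 0.978, -0.0], [0.001, -0.0, -1.0]]
ft_force: [-0.5, 0.9, 0.7]
finger_gap: 0.051
```

Emit:
{"name": "step_arm", "arguments": {
  "plan": [
    [0, 0, 0, 0, 0, 0],
    [0, 0, 0, 0, 0, 0],
    [0, 0, 0, 0, 0, 0],
    [0, 0, 0, 0, 0, 0],
    [0, 0, 0, 0, 0, 0]
  ],
  "fingers": 0
}}

```text
clock: 8.65
tcp_pos: [0.5924, 0.0973, 0.0393]
orientation: [[-0.978, 0.208, 0.006], [0.208, 0.978, 0.0], [-0.005, 0.001, -1.0]]
ft_force: [0.9, -0.3, 6.5]
finger_gap: 0.0291
```

Emit:
{"name": "step_arm", "arguments": {
  "plan": [
    [0, 0, -2, 0, 0, 0],
    [0, 0, -4, 0, 0, 0],
    [0, 0, -4, 0, 0, 0],
    [0, 0, -2, 0, 0, 0],
    [0, 0, 0, 0, 0, 0]
  ]
}}

```text
clock: 9.15
tcp_pos: [0.5931, 0.0975, 0.1616]
orientation: [[-0.978, 0.208, 0.01], [0.208, 0.978, 0.0], [-0.01, 0.003, -1.0]]
ft_force: [0.5, 0.1, 0.1]
finger_gap: 0.029
```

Run:
```python
from h import *
go(.463,-.325,.15)
```

```text
t 9.15 tcp [0.5931 0.0975 0.1616] gap 0.029 F [0.5 0.1 0.1]
psi 78.0 shift now-frame cm [  3.94 -44.03   1.01] len 44.2
tilt [ 9.9e-03  5.0e-04 -1.0e+00]
```

Emit:
{"name": "step_arm", "arguments": {
  "plan": [
    [0.4, -4.4, 0, 0, 0, 0],
    [0.4, -4.4, 0, 0, 0, 0],
    [0.4, -4.4, 0, 0, 0, 0],
    [0.4, -4.4, 0, 0, 0, 0],
    [0.4, -4.4, 0, 0, 0, 0],
    [0.4, -4.4, 0, 0, 0, 0],
    [0.4, -4.4, 0, 0, 0, 0],
    [0.4, -4.4, 0, 0, 0, 0],
    [0.4, -4.4, 0, 0, 0, 0],
    [0.3, -4.4, 0, 0, 0, 0]
  ]
}}

```text
clock: 10.15
tcp_pos: [0.4581, -0.3256, 0.1542]
orientation: [[-0.978, 0.208, -0.002], [0.208, 0.978, 0.002], [0.003, 0.002, -1.0]]
ft_force: [-0.0, 0.1, -0.2]
finger_gap: 0.0285
```

Emit:
{"name": "step_arm", "arguments": {
  "plan": [
    [0, 0, 0, 0, 0, 0],
    [0, 0, 4, 0, 0, 0],
    [0, 0, 4, 0, 0, 0],
    [0, 0, 1.5, 0, 0, 0],
    [0, 0, 0, 0, 0, 0]
  ]
}}

```text
clock: 10.65
tcp_pos: [0.4572, -0.3218, 0.0571]
orientation: [[-0.978, 0.208, -0.007], [0.208, 0.978, 0.006], [0.008, 0.005, -1.0]]
ft_force: [0.1, 0.5, -0.9]
finger_gap: 0.0291
```

Emit:
{"name": "step_arm", "arguments": {
  "plan": [
    [0, 0, 0, 0, 0, 0],
    [0, 0, 0, 0, 0, 0],
    [0, 0, 0, 0, 0, 0],
    [0, 0, -3, 0, 0, 0],
    [0, 0, -4, 0, 0, 0],
    [0, 0, -3, 0, 0, 0],
    [0, 0, 0, 0, 0, 0]
  ],
  "fingers": 0.6
}}

```text
clock: 11.35
tcp_pos: [0.4639, -0.3284, 0.1692]
orientation: [[-0.978, 0.208, 0.011], [0.208, 0.978, -0.01], [-0.012, -0.007, -1.0]]
ft_force: [1.3, -0.3, 0.4]
finger_gap: 0.0512
```

Run:
```python
from h import *
go(.4763,.0996,.15,77)
d=img('top','t3')
cv2.imwrite('pics/t3.png',cv2.resize(d['frame'][150:300,120:520,::-1],None,fx=2,fy=2))
```

```text
t 11.35 tcp [ 0.4639 -0.3284  0.1692] gap 0.0512 F [ 1.3 -0.3  0.4]
psi 78.0 shift now-frame cm [ 7.71 42.14  1.51] len 42.9
turn z rad 0.017 shift after turn cm [ 8.42 41.98  1.92]
tilt [ 0.0107 -0.0097 -0.9999]
```

View pics/t3.png

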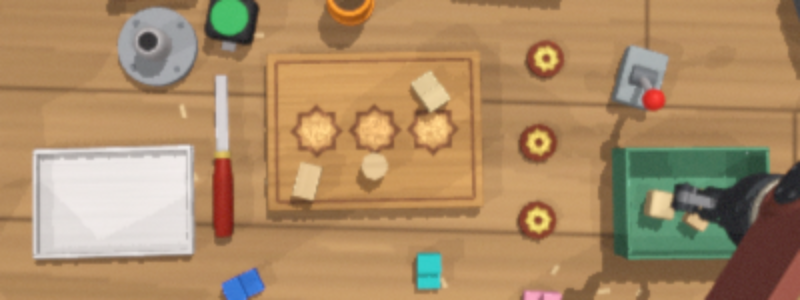

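Offcut5 in the bin at (660,205 in the crop). Next offcut1, same yaw.

Emit:
{"name": "step_arm", "arguments": {
  "plan": [
    [0.9, 4.7, 0, 0, 0, 0],
    [0.9, 4.7, 0, 0, 0, 0],
    [0.9, 4.7, 0, 0, 0, 0],
    [0.9, 4.7, 0, 0, 0, 0],
    [0.8, 4.7, 0, 0, 0, 0],
    [0.8, 4.7, 0, 0, 0, 0],
    [0.8, 4.7, 0, 0, 0, 0],
    [0.8, 4.6, 0, 0, 0, 0],
    [0.8, 4.6, 0, 0, 0, 0],
    [0, 0, 0, 0, 0, 0]
  ]
}}

```text
clock: 12.4
tcp_pos: [0.4722, 0.1075, 0.1607]
orientation: [[-0.979, 0.202, -0.001], [0.202, 0.979, 0.002], [0.001, 0.002, -1.0]]
ft_force: [-0.3, -0.7, 0.2]
finger_gap: 0.0512
```

Emit:
{"name": "step_arm", "arguments": {
  "plan": [
    [0, 0, 0, 0, 0, 0],
    [0, 0, 0, 0, 0, 0]
  ]
}}

```text
clock: 12.6
tcp_pos: [0.4729, 0.1018, 0.1607]
orientation: [[-0.978, 0.209, -0.001], [0.209, 0.978, -0.001], [0.001, -0.001, -1.0]]
ft_force: [0.3, 0.5, 1.0]
finger_gap: 0.0515
```

Run:
```python
from h import *
go(.4763,.0996,.036,77)
d=img('wrist','w4')
for X in ((.4763,.0996,.048),): print(proj(d,X))
```

```text
t 12.6 tcp [0.4729 0.1018 0.1607] gap 0.0515 F [0.3 0.5 1. ]
psi 78.0 shift now-frame cm [-0.4  -0.13 12.47] len 12.5
turn z rad 0.017 shift after turn cm [-0.39 -0.14 12.47]
tilt [-1.1e-03 -7.0e-04 -1.0e+00]
[319.04806249 201.55187826]
```

View pics/w4.png

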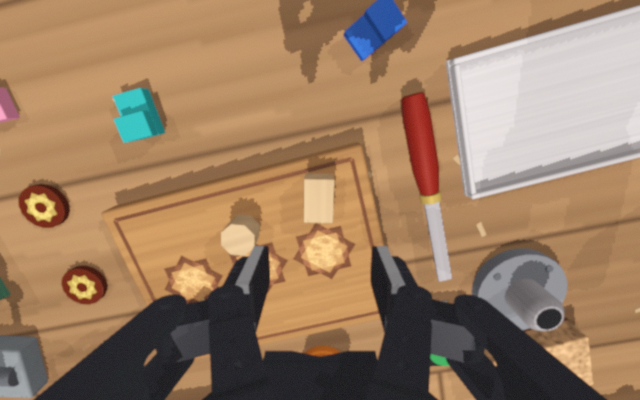

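Offcut1 at (319,201) as predicted.

Emit:
{"name": "step_arm", "arguments": {
  "plan": [
    [-0.4, -0.1, 4, 0, 0, 0],
    [0, 0, 4, 0, 0, 0.01],
    [0, 0, 3, 0, 0, 0],
    [0, 0, 1.4, 0, 0, 0],
    [0, 0, 0, 0, 0, 0],
    [0, 0, 0, 0, 0, 0]
  ]
}}

```text
clock: 13.25
tcp_pos: [0.4781, 0.1001, 0.0382]
orientation: [[-0.976, 0.219, 0.002], [0.219, 0.976, 0.0], [-0.001, 0.0, -1.0]]
ft_force: [-0.5, -0.5, 0.9]
finger_gap: 0.0511
```

Emit:
{"name": "step_arm", "arguments": {
  "plan": [
    [0, 0, 0, 0, 0, 0],
    [0, 0, 0, 0, 0, 0],
    [0, 0, 0, 0, 0, 0],
    [0, 0, 0, 0, 0, 0],
    [0, 0, 0, 0, 0, 0]
  ],
  "fingers": 0
}}

```text
clock: 13.75
tcp_pos: [0.4792, 0.1009, 0.0394]
orientation: [[-0.976, 0.218, 0.004], [0.218, 0.976, -0.0], [-0.004, 0.001, -1.0]]
ft_force: [0.8, -1.2, 6.6]
finger_gap: 0.0244
```

Emit:
{"name": "step_arm", "arguments": {
  "plan": [
    [0, 0, -2, 0, 0, 0],
    [0, 0, -4, 0, 0, 0],
    [0, 0, -4, 0, 0, 0],
    [0, 0, -2, 0, 0, 0],
    [0, 0, 0, 0, 0, 0]
  ]
}}

```text
clock: 14.25
tcp_pos: [0.4802, 0.1012, 0.1618]
orientation: [[-0.976, 0.218, 0.009], [0.218, 0.976, 0.001], [-0.009, 0.003, -1.0]]
ft_force: [1.5, 0.4, 0.3]
finger_gap: 0.0245
```

Run:
```python
from h import *
go(.438,-.33,.16)
```

```text
t 14.25 tcp [0.4802 0.1012 0.1618] gap 0.0245 F [1.5 0.4 0.3]
psi 77.4 shift now-frame cm [ -5.26 -43.     0.11] len 43.3
tilt [ 9.3e-03  6.0e-04 -1.0e+00]
```

Emit:
{"name": "step_arm", "arguments": {
  "plan": [
    [-1.1, -4.6, 0, 0, 0, 0],
    [-1.1, -4.6, 0, 0, 0, 0],
    [-1.1, -4.6, 0, 0, 0, 0],
    [-1.1, -4.6, 0, 0, 0, 0],
    [-1.1, -4.6, 0, 0, 0, 0],
    [-1.1, -4.6, 0, 0, 0, 0],
    [-1.1, -4.6, 0, 0, 0, 0],
    [-1.1, -4.6, 0, 0, 0, 0],
    [-1.1, -4.6, 0, 0, 0, 0],
    [-1.1, -4.6, 0, 0, 0, 0]
  ]
}}

```text
clock: 15.25
tcp_pos: [0.4829, -0.3731, 0.155]
orientation: [[-0.976, 0.218, -0.002], [0.218, 0.976, 0.002], [0.003, 0.002, -1.0]]
ft_force: [0.6, 0.3, 0.3]
finger_gap: 0.0245
```

Emit:
{"name": "step_arm", "arguments": {
  "plan": [
    [0, 0, 0, 0, 0, 0],
    [0, 0, 4, 0, 0, 0],
    [0, 0, 4, 0, 0, 0],
    [0, 0, 1.5, 0, 0, 0],
    [0, 0, 0, 0, 0, 0]
  ]
}}

```text
clock: 15.75
tcp_pos: [0.4812, -0.3686, 0.0577]
orientation: [[-0.976, 0.218, -0.007], [0.217, 0.976, 0.007], [0.008, 0.005, -1.0]]
ft_force: [-0.1, 1.0, -0.2]
finger_gap: 0.0245
```

Emit:
{"name": "step_arm", "arguments": {
  "plan": [
    [0, 0, 0, 0, 0, 0],
    [0, 0, 0, 0, 0, 0],
    [0, 0, 0, 0, 0, 0],
    [0, 0, -3, 0, 0, 0],
    [0, 0, -4, 0, 0, 0],
    [0, 0, -3, 0, 0, 0],
    [0, 0, 0, 0, 0, 0]
  ],
  "fingers": 0.6
}}

```text
clock: 16.45
tcp_pos: [0.4879, -0.3757, 0.1707]
orientation: [[-0.976, 0.218, 0.011], [0.218, 0.976, -0.01], [-0.013, -0.008, -1.0]]
ft_force: [-0.0, -1.1, 0.8]
finger_gap: 0.0512
```

Run:
```python
from h import *
go(.4959,.0205,.16)
d=img('scene','t4')
cv2.imwrite('pics/t4.png',cv2.resize(d['frame'][50:280,200:420,::-1],None,fx=2.5,fy=2.5))
```

```text
t 16.45 tcp [ 0.4879 -0.3757  0.1707] gap 0.0512 F [-0.  -1.1  0.8]
psi 77.4 shift now-frame cm [ 7.87 38.85  0.67] len 39.6
tilt [ 0.0107 -0.0103 -0.9999]
```

View pics/t4.png

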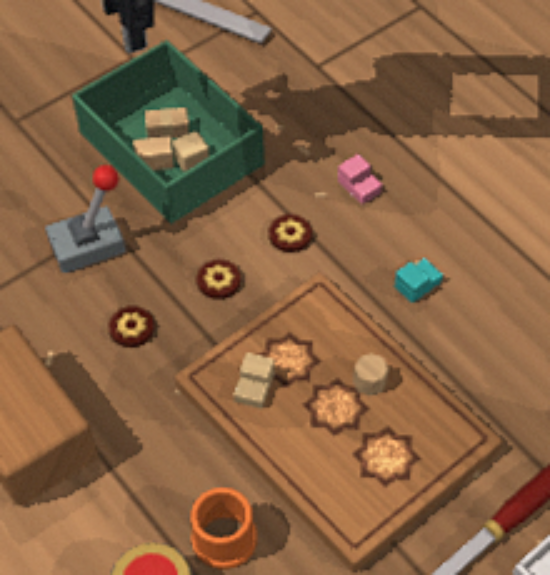

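Three offcuts in the bin. Now the octagonal one.

Emit:
{"name": "step_arm", "arguments": {
  "plan": [
    [0.9, 4.3, 0, 0, 0, 0],
    [0.9, 4.3, 0, 0, 0, 0],
    [0.9, 4.3, 0, 0, 0, 0],
    [0.9, 4.3, 0, 0, 0, 0],
    [0.9, 4.3, 0, 0, 0, 0],
    [0.9, 4.3, 0, 0, 0, 0],
    [0.9, 4.3, 0, 0, 0, 0],
    [0.8, 4.3, 0, 0, 0, 0],
    [0.8, 4.4, 0, 0, 0, 0],
    [0, 0, 0, 0, 0, 0]
  ]
}}

```text
clock: 17.5
tcp_pos: [0.4903, 0.0285, 0.1615]
orientation: [[-0.977, 0.212, -0.002], [0.212, 0.977, 0.002], [0.002, 0.002, -1.0]]
ft_force: [-1.0, -1.5, -0.1]
finger_gap: 0.0515
```

Emit:
{"name": "step_arm", "arguments": {
  "plan": [
    [0, 0, 0, 0, 0, 0],
    [0, 0, 0, 0, 0, 0]
  ]
}}

```text
clock: 17.7
tcp_pos: [0.4912, 0.0231, 0.1618]
orientation: [[-0.976, 0.218, -0.001], [0.218, 0.976, -0.0], [0.001, -0.001, -1.0]]
ft_force: [-0.4, -0.1, -0.2]
finger_gap: 0.0513
```

Run:
```python
from det import *
go(.4959,.0205,.037)
d=img('wrist','w5')
print(proj(d,(.4959,.0205,.05)))
cv2.imwrite('pics/w5.png',cv2.resize(d['frame'][120:280,240:400,::-1],None,fx=3.5,fy=3.5,interpolation=cv2.INTER_CUBIC))
```

```text
t 17.7 tcp [0.4912 0.0231 0.1618] gap 0.0513 F [-0.4 -0.1 -0.2]
psi 77.4 shift now-frame cm [-0.52 -0.14 12.48] len 12.5
tilt [-9.e-04 -5.e-04 -1.e+00]
[318.95375872 203.21974305]
```

View pics/w5.png

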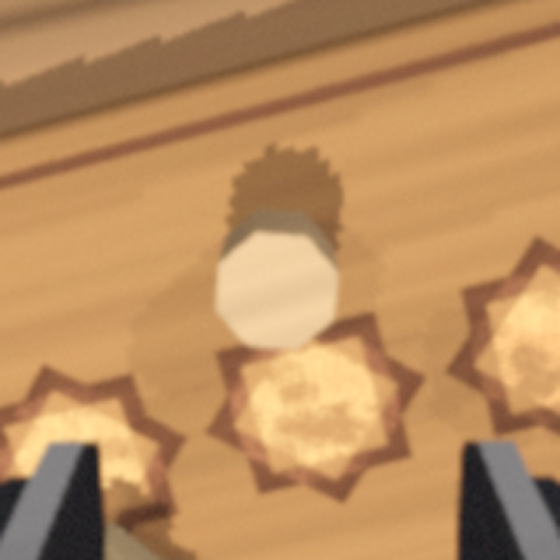

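The octagon is centred about (319,202) with near-vertical flats facing the jaws. Grip.

Emit:
{"name": "step_arm", "arguments": {
  "plan": [
    [-0.5, -0.1, 4, 0, 0, 0],
    [0, 0, 4, 0, 0, 0],
    [0, 0, 3, 0, 0, 0],
    [0, 0, 1.4, 0, 0, 0],
    [0, 0, 0, 0, 0, 0],
    [0, 0, 0, 0, 0, 0]
  ]
}}

```text
clock: 18.35
tcp_pos: [0.4973, 0.0209, 0.0392]
orientation: [[-0.976, 0.219, 0.001], [0.219, 0.976, -0.0], [-0.001, 0.0, -1.0]]
ft_force: [0.5, 0.5, 0.5]
finger_gap: 0.0512
```

Emit:
{"name": "step_arm", "arguments": {
  "plan": [
    [0, 0, 0, 0, 0, 0],
    [0, 0, 0, 0, 0, 0],
    [0, 0, 0, 0, 0, 0],
    [0, 0, 0, 0, 0, 0],
    [0, 0, 0, 0, 0, 0]
  ],
  "fingers": 0
}}

```text
clock: 18.85
tcp_pos: [0.4986, 0.0213, 0.0406]
orientation: [[-0.976, 0.218, 0.005], [0.218, 0.976, -0.001], [-0.005, 0.0, -1.0]]
ft_force: [0.4, -1.7, 6.8]
finger_gap: 0.03
```

Emit:
{"name": "step_arm", "arguments": {
  "plan": [
    [0, 0, -2, 0, 0, 0],
    [0, 0, -4, 0, 0, 0],
    [0, 0, -4, 0, 0, 0],
    [0, 0, -2, 0, 0, 0],
    [0, 0, 0, 0, 0, 0]
  ]
}}

```text
clock: 19.35
tcp_pos: [0.4996, 0.0216, 0.163]
orientation: [[-0.976, 0.218, 0.01], [0.218, 0.976, -0.001], [-0.01, 0.001, -1.0]]
ft_force: [0.7, -0.2, 0.6]
finger_gap: 0.0298
```

Run:
```python
from h import *
go(.44,-.345,.16)
```

```text
t 19.35 tcp [0.4996 0.0216 0.163 ] gap 0.0298 F [ 0.7 -0.2  0.6]
psi 77.4 shift now-frame cm [ -2.16 -37.07   0.28] len 37.1
tilt [ 9.7e-03 -9.0e-04 -1.0e+00]
```

Emit:
{"name": "step_arm", "arguments": {
  "plan": [
    [-0.3, -4.6, 0, 0, 0, 0],
    [-0.2, -4.6, 0, 0, 0, 0],
    [-0.3, -4.6, 0, 0, 0, 0],
    [-0.2, -4.6, 0, 0, 0, 0],
    [-0.2, -4.6, 0, 0, 0, 0],
    [-0.2, -4.6, 0, 0, 0, 0],
    [-0.2, -4.6, 0, 0, 0, 0],
    [-0.2, -4.6, 0, 0, 0, 0],
    [-0.2, -4.6, 0, 0, 0, 0],
    [0, 0, 0, 0, 0, 0]
  ]
}}

```text
clock: 20.35
tcp_pos: [0.4238, -0.3915, 0.1571]
orientation: [[-0.975, 0.223, -0.001], [0.223, 0.975, -0.002], [0.0, -0.002, -1.0]]
ft_force: [0.2, 0.1, 0.3]
finger_gap: 0.0296
```

Emit:
{"name": "step_arm", "arguments": {
  "plan": [
    [0, 0, 0, 0, 0, 0],
    [0, 0, 4, 0, 0, 0],
    [0, 0, 4, 0, 0, 0],
    [0, 0, 1, 0, 0, 0],
    [0, 0, 0, 0, 0, 0]
  ]
}}

```text
clock: 20.85
tcp_pos: [0.4241, -0.3833, 0.0656]
orientation: [[-0.976, 0.216, -0.004], [0.216, 0.976, 0.005], [0.005, 0.004, -1.0]]
ft_force: [-0.1, 0.5, -0.5]
finger_gap: 0.0299
```

Emit:
{"name": "step_arm", "arguments": {
  "plan": [
    [0, 0, 0, 0, 0, 0],
    [0, 0, 0, 0, 0, 0],
    [0, 0, 0, 0, 0, 0],
    [0, 0, -3, 0, 0, 0],
    [0, 0, -4, 0, 0, 0],
    [0, 0, -3, 0, 0, 0],
    [0, 0, 0, 0, 0, 0]
  ],
  "fingers": 0.6
}}

```text
clock: 21.55
tcp_pos: [0.4288, -0.3905, 0.1761]
orientation: [[-0.976, 0.218, 0.009], [0.218, 0.976, -0.011], [-0.011, -0.008, -1.0]]
ft_force: [-0.1, -0.4, 1.0]
finger_gap: 0.0514
```

Run:
```python
from h import *
go(.5870,-.042,.16,-53)
d=img('scene','t5')
cv2.imwrite('pics/t5.png',cv2.resize(d['frame'][50:280,200:420,::-1],None,fx=2.5,fy=2.5))
```

```text
t 21.55 tcp [ 0.4288 -0.3905  0.1761] gap 0.0514 F [-0.1 -0.4  1. ]
psi 77.4 shift now-frame cm [-7.82 37.48  1.38] len 38.3
turn z rad 2.276 shift after turn cm [ 33.61 -18.31   1.61]
tilt [ 0.0092 -0.0107 -0.9999]
```

View pics/t5.png

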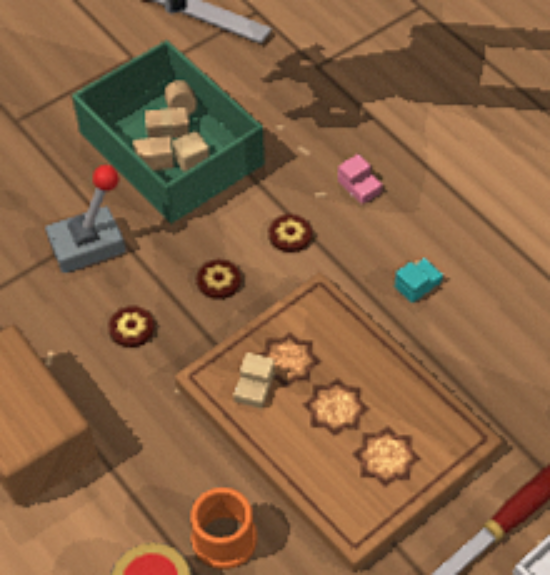

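Four in the bin. Now offcut2, with a turn of 2.27 rad.

Emit:
{"name": "step_arm", "arguments": {
  "plan": [
    [-1, 4.7, 0, 0, 0, 0],
    [-1, 4.7, 0, 0, 0, 0],
    [-1, 4.7, 0, 0, 0, 0],
    [-1, 4.7, 0, 0, 0, 0],
    [-1, 4.7, 0, 0, 0, 0],
    [-1, 4.7, 0, 0, 0, 0],
    [-0.9, 4.7, 0, 0, 0, 0],
    [-0.9, 4.6, 0, 0, 0, 0],
    [0, 0, 0, 0, 0, 0.14],
    [0, 0, 0, 0, 0, 0.14]
  ]
}}

```text
clock: 22.6
tcp_pos: [0.5829, -0.0357, 0.167]
orientation: [[-0.877, 0.481, -0.002], [0.481, 0.877, 0.0], [0.002, -0.001, -1.0]]
ft_force: [-0.4, 0.4, -0.7]
finger_gap: 0.0516
```

Emit:
{"name": "step_arm", "arguments": {
  "plan": [
    [0, 0, 0, 0, 0, 0.14],
    [0, 0, 0, 0, 0, 0.14],
    [0, 0, 0, 0, 0, 0.14],
    [0, 0, 0, 0, 0, 0.14],
    [0, 0, 0, 0, 0, 0.14],
    [0, 0, 0, 0, 0, 0.14],
    [0, 0, 0, 0, 0, 0.14],
    [0, 0, 0, 0, 0, 0.14],
    [0, 0, 0, 0, 0, 0.14],
    [0, 0, 0, 0, 0, 0.14]
  ]
}}

```text
clock: 23.6
tcp_pos: [0.5824, -0.0376, 0.167]
orientation: [[0.329, 0.944, -0.002], [0.944, -0.329, 0.0], [-0.0, -0.002, -1.0]]
ft_force: [0.3, 0.3, 1.0]
finger_gap: 0.0514
```

Emit:
{"name": "step_arm", "arguments": {
  "plan": [
    [0, 0, 0, 0, 0, 0.14],
    [0, 0, 0, 0, 0, 0.14],
    [0, 0, 0, 0, 0, 0.14],
    [0, 0, 0, 0, 0, 0.14],
    [0, 0, 0, 0, 0, 0.03],
    [0, 0, 0, 0, 0, 0],
    [0, 0, 0, 0, 0, 0]
  ]
}}

```text
clock: 24.3
tcp_pos: [0.5827, -0.0377, 0.1674]
orientation: [[0.795, 0.607, -0.002], [0.607, -0.795, 0.0], [-0.001, -0.001, -1.0]]
ft_force: [1.1, 0.8, -0.3]
finger_gap: 0.0511
```

Run:
```python
from det import *
go(.587,-.042,.035,-53)
d=img('wrist','w6')
print(proj(d,(.587,-.042,.045)))
cv2.imwrite('pics/w6.png',cv2.resize(d['frame'][100:300,220:420,::-1],None,fx=3,fy=3,interpolation=cv2.INTER_CUBIC))
```

```text
t 24.3 tcp [ 0.5827 -0.0377  0.1674] gap 0.0511 F [ 1.1  0.8 -0.3]
psi -52.6 shift now-frame cm [ 0.09  0.62 13.24] len 13.3
turn z rad 0.007 shift after turn cm [ 0.08  0.6  13.24]
tilt [-1.5e-03  3.0e-04 -1.0e+00]
[326.62101959 191.72824907]
```

View pics/w6.png

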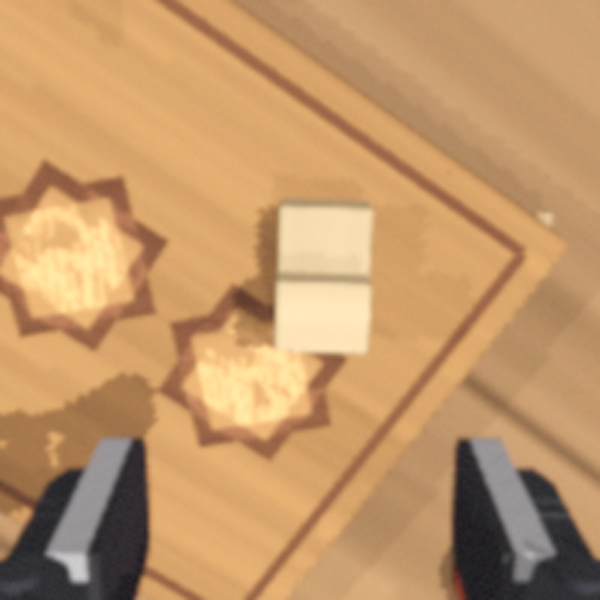

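Emit:
{"name": "step_arm", "arguments": {
  "plan": [
    [0.1, 0.6, 4, 0, 0, 0],
    [0, 0, 4, 0, 0, 0],
    [0, 0, 4, 0, 0, 0],
    [0, 0, 1.4, 0, 0, 0],
    [0, 0, 0, 0, 0, 0],
    [0, 0, 0, 0, 0, 0]
  ]
}}

```text
clock: 24.95
tcp_pos: [0.589, -0.0421, 0.0356]
orientation: [[0.795, 0.607, 0.002], [0.607, -0.795, -0.0], [0.001, 0.002, -1.0]]
ft_force: [0.6, 0.2, 0.2]
finger_gap: 0.0512
```

Emit:
{"name": "step_arm", "arguments": {
  "plan": [
    [0, 0, 0, 0, 0, 0],
    [0, 0, 0, 0, 0, 0],
    [0, 0, 0, 0, 0, 0],
    [0, 0, 0, 0, 0, 0],
    [0, 0, 0, 0, 0, 0]
  ],
  "fingers": 0
}}

```text
clock: 25.45
tcp_pos: [0.5904, -0.0424, 0.0373]
orientation: [[0.795, 0.607, 0.005], [0.607, -0.795, -0.001], [0.004, 0.004, -1.0]]
ft_force: [-0.4, 0.0, 6.8]
finger_gap: 0.0267
```

Emit:
{"name": "step_arm", "arguments": {
  "plan": [
    [0, 0, -2, 0, 0, 0],
    [0, 0, -4, 0, 0, 0],
    [0, 0, -4, 0, 0, 0],
    [0, 0, -2, 0, 0, 0],
    [0, 0, 0, 0, 0, 0]
  ]
}}

```text
clock: 25.95
tcp_pos: [0.5913, -0.0425, 0.1598]
orientation: [[0.795, 0.607, 0.01], [0.607, -0.795, -0.002], [0.007, 0.008, -1.0]]
ft_force: [0.9, 0.1, -0.0]
finger_gap: 0.0268
```

Run:
```python
from h import *
go(.45,-.34,.16)
d=img('wrist','w7')
```

```text
t 25.95 tcp [ 0.5913 -0.0425  0.1598] gap 0.0268 F [ 0.9  0.1 -0. ]
psi -52.7 shift now-frame cm [-29.28  15.07  -0.11] len 32.9
tilt [ 0.01   -0.0019 -0.9999]
```

View pics/w7.png

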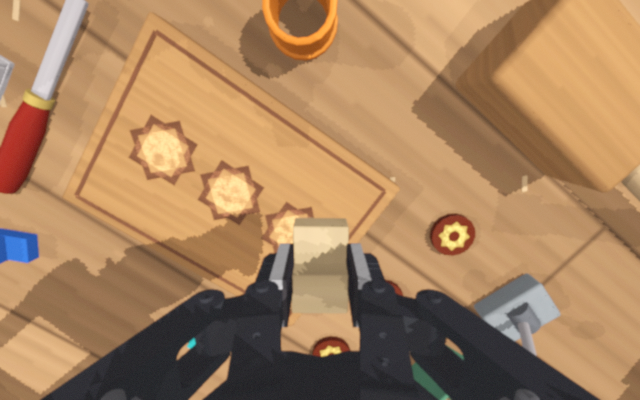

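Emit:
{"name": "step_arm", "arguments": {
  "plan": [
    [-4.1, 2.4, 0, 0, 0, 0],
    [-4.1, 2.4, 0, 0, 0, 0],
    [-4.1, 2.4, 0, 0, 0, 0],
    [-4.1, 2.4, 0, 0, 0, 0],
    [-4.1, 2.4, 0, 0, 0, 0],
    [-4.1, 2.4, 0, 0, 0, 0],
    [-4.2, 2.3, 0, 0, 0, 0],
    [0, 0, 0, 0, 0, 0],
    [0, 0, 4, 0, 0, 0],
    [0, 0, 4, 0, 0, 0]
  ]
}}

```text
clock: 27.0
tcp_pos: [0.4603, -0.3497, 0.0733]
orientation: [[0.796, 0.606, 0.001], [0.606, -0.796, -0.001], [0.001, 0.001, -1.0]]
ft_force: [0.4, -0.3, -1.8]
finger_gap: 0.0268
```

Emit:
{"name": "step_arm", "arguments": {
  "plan": [
    [0, 0, 0, 0, 0, 0],
    [0, 0, 0, 0, 0, 0]
  ]
}}

```text
clock: 27.2
tcp_pos: [0.4589, -0.3474, 0.0723]
orientation: [[0.795, 0.607, -0.004], [0.607, -0.795, 0.004], [-0.001, -0.005, -1.0]]
ft_force: [0.1, -0.6, -0.1]
finger_gap: 0.0266
```

Emit:
{"name": "step_arm", "arguments": {
  "plan": [
    [0, 0, 0, 0, 0, 0],
    [0, 0, 0, 0, 0, 0],
    [0, 0, 0, 0, 0, 0],
    [0, 0, -3, 0, 0, 0],
    [0, 0, -4, 0, 0, 0],
    [0, 0, -2, 0, 0, 0],
    [0, 0, 0, 0, 0, 0]
  ],
  "fingers": 0.6
}}

```text
clock: 27.9
tcp_pos: [0.4631, -0.352, 0.1703]
orientation: [[0.795, 0.607, 0.008], [0.607, -0.795, -0.008], [0.002, 0.011, -1.0]]
ft_force: [1.1, 0.1, -0.2]
finger_gap: 0.051
```

Run:
```python
from h import *
go(.4359,-.1796,.1)
d=img('scene','t6')
cv2.imwrite('pics/t6.png',cv2.resize(d['frame'][50:280,200:420,::-1],None,fx=2.5,fy=2.5))
```

```text
t 27.9 tcp [ 0.4631 -0.352   0.1703] gap 0.051 F [ 1.1  0.1 -0.2]
psi -52.6 shift now-frame cm [  8.29 -15.43   6.88] len 18.8
tilt [ 0.008  -0.0078 -0.9999]
```

View pics/t6.png

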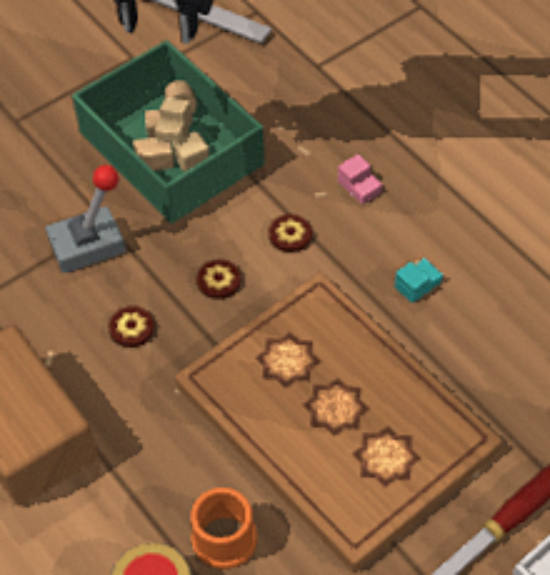

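All five offcuts are in the bin; panel is clear. Now roundels, with the jaws turned along world x.

Emit:
{"name": "step_arm", "arguments": {
  "plan": [
    [2.1, -3.9, 0, 0, 0, 0],
    [2.1, -3.8, 0, 0, 0, 0],
    [2.1, -3.8, 0, 0, 0, 0],
    [2.0, -3.8, 0, 0, 0, 0],
    [0, 0, 1, 0, 0, -0.15],
    [0, 0, 1, 0, 0, -0.15],
    [0, 0, 1, 0, 0, -0.15],
    [0, 0, 1, 0, 0, -0.15],
    [0, 0, 1, 0, 0, -0.15],
    [0, 0, 1, 0, 0, -0.15]
  ],
  "fingers": 0.74
}}

```text
clock: 28.95
tcp_pos: [0.4321, -0.1766, 0.1024]
orientation: [[0.013, 1.0, -0.003], [1.0, -0.013, 0.001], [0.001, -0.003, -1.0]]
ft_force: [0.0, 1.1, 0.6]
finger_gap: 0.063
```

Emit:
{"name": "step_arm", "arguments": {
  "plan": [
    [0, 0, 0, 0, 0, -0.02],
    [0, 0, 0, 0, 0, 0],
    [0, 0, 0, 0, 0, 0]
  ]
}}

```text
clock: 29.25
tcp_pos: [0.4334, -0.1774, 0.1044]
orientation: [[0.001, 1.0, 0.0], [1.0, -0.001, -0.0], [-0.0, 0.0, -1.0]]
ft_force: [0.7, -0.1, -0.1]
finger_gap: 0.0631
```

Run:
```python
from det import *
go(.4359,-.1796,.0,0)
d=img('wrist','w8')
print(proj(d,(.4359,-.1796,.008)))
T=img('top')
for k in comps(masks(T)['gold'],250):
    (x,y),(a,b),g=cv2.minAreaRect(k);c=uv((x,y));print(c.round(1),onz(T,*c,.009).round(4))
```

```text
t 29.25 tcp [ 0.4334 -0.1774  0.1044] gap 0.0631 F [ 0.7 -0.1 -0.1]
psi -0.1 shift now-frame cm [-0.22  0.25 10.44] len 10.4
turn z rad -0.001 shift after turn cm [-0.22  0.25 10.44]
tilt [ 1.e-04 -1.e-04 -1.e+00]
[323.71895515 204.20093178]
[387.4 259.3] [ 0.4366 -0.1766  0.009 ]
[230.8 226.8] [0.5049 0.2069 0.009 ]
[388.9 220.6] [ 0.5307 -0.1786  0.009 ]
[392.5 178.7] [ 0.6341 -0.1858  0.009 ]
[291.4 112.4] [0.7924 0.0684 0.009 ]
```

View pics/w8.png

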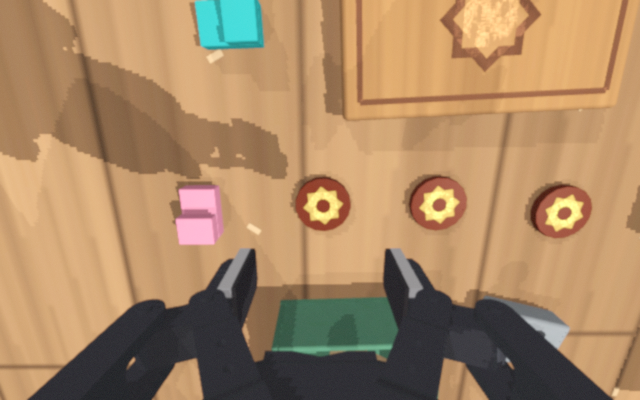

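Roundel at (323,204) between the jaws as predicted. Descend to 12 mm, then feel for the table.

Emit:
{"name": "step_arm", "arguments": {
  "plan": [
    [-0.2, 0.2, 4, 0, 0, 0],
    [0, 0, 3.5, 0, 0, 0],
    [0, 0, 1.8, 0, 0, 0],
    [0, 0, 0, 0, 0, 0],
    [0, 0, 0, 0, 0, 0]
  ],
  "fingers": 0.68
}}

```text
clock: 29.85
tcp_pos: [0.4357, -0.1796, 0.0118]
orientation: [[-0.001, 1.0, 0.0], [1.0, 0.001, -0.0], [-0.0, 0.0, -1.0]]
ft_force: [-0.1, -0.9, 0.7]
finger_gap: 0.0579
```

Emit:
{"name": "step_arm", "arguments": {
  "plan": [
    [0, 0, 0.4, 0, 0, 0],
    [0, 0, 0, 0, 0, 0],
    [0, 0, 0, 0, 0, 0]
  ]
}}

```text
clock: 30.15
tcp_pos: [0.4361, -0.1799, 0.0083]
orientation: [[-0.001, 1.0, 0.002], [1.0, 0.001, -0.001], [-0.001, 0.002, -1.0]]
ft_force: [-0.3, -0.2, 0.3]
finger_gap: 0.0582
```

Emit:
{"name": "step_arm", "arguments": {
  "plan": [
    [0, 0, 0.4, 0, 0, 0],
    [0, 0, 0, 0, 0, 0],
    [0, 0, 0, 0, 0, 0]
  ]
}}

```text
clock: 30.45
tcp_pos: [0.4352, -0.1793, 0.0032]
orientation: [[-0.001, 1.0, -0.0], [1.0, 0.001, 0.0], [0.0, -0.0, -1.0]]
ft_force: [-0.1, -0.5, 1.3]
finger_gap: 0.0583
```

Emit:
{"name": "step_arm", "arguments": {
  "plan": [
    [0, 0, 0.3, 0, 0, 0],
    [0, 0, 0, 0, 0, 0],
    [0, 0, 0, 0, 0, 0]
  ]
}}

```text
clock: 30.75
tcp_pos: [0.4352, -0.1793, 0.0001]
orientation: [[-0.001, 1.0, -0.0], [1.0, 0.001, 0.0], [0.0, -0.0, -1.0]]
ft_force: [-0.8, -0.2, 0.4]
finger_gap: 0.0582
```

Emit:
{"name": "step_arm", "arguments": {
  "plan": [
    [0, 0, 0.2, 0, 0, 0],
    [0, 0, 0, 0, 0, 0],
    [0, 0, 0, 0, 0, 0]
  ]
}}

```text
clock: 31.05
tcp_pos: [0.4353, -0.1794, -0.0018]
orientation: [[-0.001, 1.0, -0.0], [1.0, 0.001, 0.0], [0.0, -0.0, -1.0]]
ft_force: [0.4, 0.8, -0.5]
finger_gap: 0.0584
```

Emit:
{"name": "step_arm", "arguments": {
  "plan": [
    [0, 0, 0, 0, 0, 0],
    [0, 0, 0, 0, 0, 0],
    [0, 0, 0, 0, 0, 0],
    [0, 0, 0, 0, 0, 0]
  ],
  "fingers": 0
}}

```text
clock: 31.45
tcp_pos: [0.4356, -0.1796, -0.0013]
orientation: [[-0.001, 1.0, 0.0], [1.0, 0.001, -0.0], [-0.0, 0.0, -1.0]]
ft_force: [-1.7, 0.6, 5.1]
finger_gap: 0.0435
```

Emit:
{"name": "step_arm", "arguments": {
  "plan": [
    [0, 0, -1, 0, 0, 0],
    [0, 0, -3, 0, 0, 0],
    [0, 0, -4, 0, 0, 0],
    [0, 0, -2, 0, 0, 0],
    [0, 0, 0, 0, 0, 0]
  ]
}}

```text
clock: 31.95
tcp_pos: [0.4383, -0.1811, 0.1023]
orientation: [[-0.001, 1.0, 0.008], [1.0, 0.001, -0.005], [-0.005, 0.008, -1.0]]
ft_force: [1.2, -0.6, -0.6]
finger_gap: 0.044
```

Run:
```python
from det import *
go(.4455,.277,.1,0)
d=img('wrist','w9')
```

```text
t 31.95 tcp [ 0.4383 -0.1811  0.1023] gap 0.044 F [ 1.2 -0.6 -0.6]
psi 0.1 shift now-frame cm [4.581e+01 7.700e-01 2.000e-02] len 45.8
turn z rad 0.001 shift after turn cm [45.81  0.72  0.23]
tilt [ 0.0076 -0.0045 -1.    ]
```

View pics/w9.png

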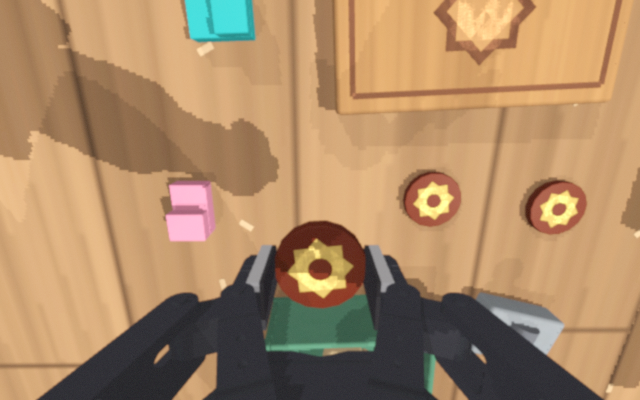

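Emit:
{"name": "step_arm", "arguments": {
  "plan": [
    [4.6, 0.1, 0, 0, 0, 0],
    [4.6, 0.1, 0, 0, 0, 0],
    [4.6, 0.1, 0, 0, 0, 0],
    [4.6, 0.1, 0, 0, 0, 0],
    [4.6, 0.1, 0, 0, 0, 0],
    [4.6, 0.1, 0, 0, 0, 0],
    [4.6, 0.1, 0, 0, 0, 0],
    [4.6, 0, 0, 0, 0, 0],
    [4.6, 0, 0, 0, 0, 0],
    [4.6, 0, 0, 0, 0, 0]
  ]
}}

```text
clock: 33.0
tcp_pos: [0.4399, 0.2818, 0.0959]
orientation: [[-0.001, 1.0, -0.003], [1.0, 0.001, -0.002], [-0.002, -0.003, -1.0]]
ft_force: [0.2, -0.3, -0.2]
finger_gap: 0.0438
```

Emit:
{"name": "step_arm", "arguments": {
  "plan": [
    [0, 0, 0, 0, 0, 0],
    [0, 0, 0, 0, 0, 0],
    [0, 0, 0, 0, 0, 0]
  ]
}}

```text
clock: 33.3
tcp_pos: [0.4406, 0.2792, 0.0966]
orientation: [[-0.001, 1.0, -0.003], [1.0, 0.001, -0.002], [-0.002, -0.003, -1.0]]
ft_force: [0.6, 0.3, -1.2]
finger_gap: 0.0437
```

Run:
```python
from det import *
go(.446,.28,.006,0)
d=img('wrist','w10')
```

```text
t 33.3 tcp [0.4406 0.2792 0.0966] gap 0.0437 F [ 0.6  0.3 -1.2]
psi 0.0 shift now-frame cm [0.1  0.57 9.06] len 9.1
turn z rad 0.001 shift after turn cm [0.08 0.54 9.06]
tilt [-0.0031 -0.0019 -1.    ]
```

View pics/w10.png

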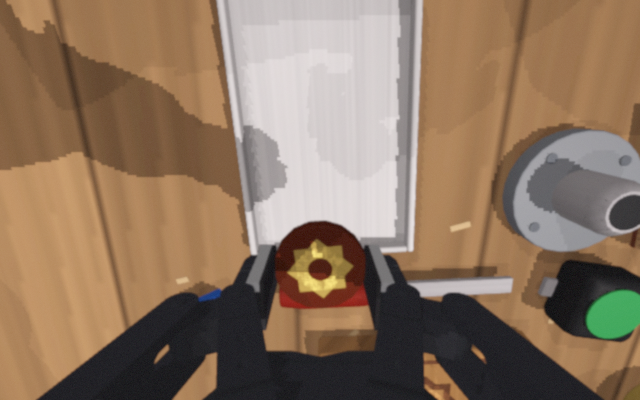

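Run:
```python
from det import *
d=img('wrist')
c=np.array([.4433,.3348]);ey=np.array([-.048,.999]);ex=np.array([.999,.048])
for a,b in((-.065,-.095),(.065,-.095)):
    p=c+a*ex+b*ey;print(p,proj(d,(*p,.018)))
for u,v in((249,250),(413,250)):print(onz(d,u,v,.018))
```

```text
[0.382925 0.236775] [248.80822414 258.06028745]
[0.512795 0.243015] [410.96388857 251.09542752]
[0.38357382 0.24392746 0.018     ]
[0.51433207 0.24397942 0.018     ]
```

Emit:
{"name": "step_arm", "arguments": {
  "plan": [
    [0.1, 0.4, 4, 0, 0, 0],
    [0, 0, 3, 0, 0, 0],
    [0, 0, 1.5, 0, 0, 0],
    [0, 0, 0, 0, 0, 0],
    [0, 0, 0, 0, 0, 0],
    [0, 0, 0.4, 0, 0, 0],
    [0, 0, 0, 0, 0, 0],
    [0, 0, 0, 0, 0, 0]
  ]
}}

```text
clock: 34.2
tcp_pos: [0.4466, 0.282, 0.0103]
orientation: [[-0.001, 1.0, 0.002], [1.0, 0.001, 0.001], [0.001, 0.002, -1.0]]
ft_force: [-0.4, 0.7, 0.5]
finger_gap: 0.0438
```

Emit:
{"name": "step_arm", "arguments": {
  "plan": [
    [0, 0, 0, 0, 0, 0],
    [0, 0, 0, 0, 0, 0],
    [0, 0, 0, 0, 0, 0]
  ],
  "fingers": 0.68
}}

```text
clock: 34.5
tcp_pos: [0.446, 0.2817, 0.0095]
orientation: [[-0.001, 1.0, 0.0], [1.0, 0.001, 0.0], [0.0, 0.0, -1.0]]
ft_force: [0.6, -0.1, 0.1]
finger_gap: 0.0581
```

Emit:
{"name": "step_arm", "arguments": {
  "plan": [
    [0, 0, -1.5, 0, 0, 0],
    [0, 0, -4, 0, 0, 0],
    [0, 0, -4, 0, 0, 0],
    [0, 0, -1, 0, 0, 0],
    [0, 0, 0, 0, 0, 0]
  ]
}}

```text
clock: 35.0
tcp_pos: [0.4481, 0.2827, 0.1178]
orientation: [[-0.001, 1.0, 0.006], [1.0, 0.001, 0.003], [0.003, 0.006, -1.0]]
ft_force: [0.1, -0.2, -0.5]
finger_gap: 0.0585
```

Run:
```python
from det import *
go(.5307,-.1783,.11,0)
T=img('top')
for k in comps(masks(T)['gold'],250):
    (x,y),(a,b),g=cv2.minAreaRect(k);c=uv((x,y));print(c.round(1),onz(T,*c,.009).round(4))
cv2.imwrite('pics/t7.png',cv2.resize(T['frame'][150:300,120:520,::-1],None,fx=2,fy=2))
```

```text
t 35.0 tcp [0.4481 0.2827 0.1178] gap 0.0585 F [ 0.1 -0.2 -0.5]
psi 0.1 shift now-frame cm [-46.11   8.2    0.7 ] len 46.8
turn z rad 0.001 shift after turn cm [-46.1    8.26   0.78]
tilt [ 0.0061  0.0028 -1.    ]
[198.3 250.4] [0.4455 0.2829 0.009 ]
[230.7 226.6] [0.5052 0.2069 0.009 ]
[309.9 215.2] [0.5386 0.015  0.009 ]
[338.5 212.7] [ 0.5466 -0.0547  0.009 ]
[381.4 212. ] [ 0.5514 -0.1598  0.009 ]
[392.5 178.8] [ 0.634  -0.1857  0.009 ]
[291.2 112.5] [0.792  0.0687 0.009 ]
```

View pics/t7.png

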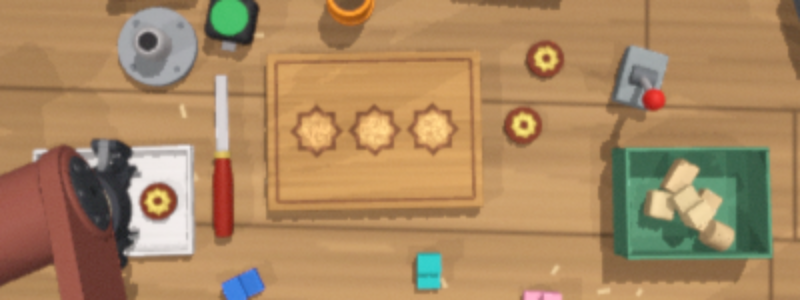

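Roundel in the tray at (158,201 crop). Another roundel was knocked to (0.551,-0.160); adjust for that.

Emit:
{"name": "step_arm", "arguments": {
  "plan": [
    [-4.4, 1, 0, 0, 0, 0],
    [-4.4, 1, 0, 0, 0, 0],
    [-4.4, 1, 0, 0, 0, 0],
    [-4.4, 1, 0, 0, 0, 0],
    [-4.4, 1, 0, 0, 0, 0],
    [-4.4, 1, 0, 0, 0, 0],
    [-4.4, 1, 0, 0, 0, 0],
    [-4.4, 1, 0, 0, 0, 0],
    [-4.4, 1, 0, 0, 0, 0],
    [-4.6, 1.2, 0, 0, 0, 0]
  ]
}}

```text
clock: 36.05
tcp_pos: [0.5463, -0.1611, 0.1114]
orientation: [[-0.001, 1.0, -0.005], [1.0, 0.001, 0.002], [0.002, -0.005, -1.0]]
ft_force: [0.7, 0.7, 0.4]
finger_gap: 0.0579
```

Emit:
{"name": "step_arm", "arguments": {
  "plan": [
    [0, 0, 1, 0, 0, 0],
    [0, 0, 0, 0, 0, 0],
    [0, 0, 0, 0, 0, 0],
    [0, 0, 0, 0, 0, 0]
  ]
}}

```text
clock: 36.45
tcp_pos: [0.5473, -0.1585, 0.1033]
orientation: [[-0.003, 1.0, -0.002], [1.0, 0.003, 0.001], [0.001, -0.002, -1.0]]
ft_force: [0.0, -0.5, -1.1]
finger_gap: 0.0583
```

Run:
```python
from det import *
go(.5514,-.1598,.0,0)
d=img('wrist','w11'); print(proj(d,(.5514,-.1598,.008)))
```

```text
t 36.45 tcp [ 0.5473 -0.1585  0.1033] gap 0.0583 F [ 0.  -0.5 -1.1]
psi 0.2 shift now-frame cm [-0.15  0.43 10.33] len 10.3
turn z rad 0.003 shift after turn cm [-0.13  0.41 10.33]
tilt [-0.0022  0.0012 -1.    ]
[325.95209312 203.76957072]
```

View pics/w11.png

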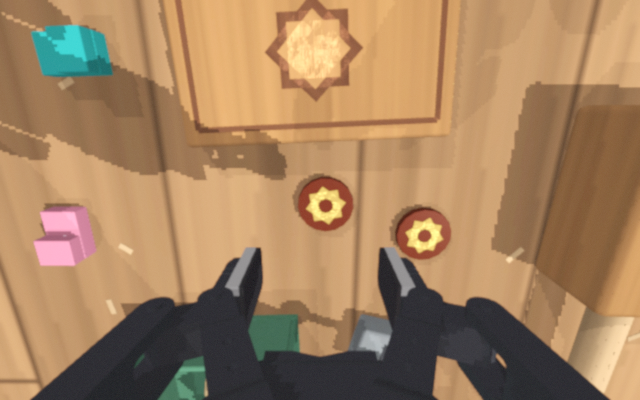

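Centred as predicted at (326,203).

Emit:
{"name": "step_arm", "arguments": {
  "plan": [
    [-0.1, 0.4, 4, 0, 0, 0],
    [0, 0, 3.5, 0, 0, 0],
    [0, 0, 1.8, 0, 0, 0],
    [0, 0, 0, 0, 0, 0],
    [0, 0, 0.6, 0, 0, 0],
    [0, 0, 0, 0, 0, 0]
  ]
}}

```text
clock: 37.1
tcp_pos: [0.5533, -0.1612, 0.0063]
orientation: [[-0.002, 1.0, 0.002], [1.0, 0.002, -0.001], [-0.001, 0.002, -1.0]]
ft_force: [-0.0, -0.2, -0.1]
finger_gap: 0.058
```

Emit:
{"name": "step_arm", "arguments": {
  "plan": [
    [0, 0, 0.4, 0, 0, 0],
    [0, 0, 0, 0, 0, 0],
    [0, 0, 0, 0, 0, 0]
  ]
}}

```text
clock: 37.4
tcp_pos: [0.5528, -0.1615, 0.0019]
orientation: [[-0.001, 1.0, 0.001], [1.0, 0.001, -0.0], [-0.0, 0.001, -1.0]]
ft_force: [0.6, 0.2, -0.0]
finger_gap: 0.0581
```

Emit:
{"name": "step_arm", "arguments": {
  "plan": [
    [0, 0, 0.3, 0, 0, 0],
    [0, 0, 0, 0, 0, 0],
    [0, 0, 0, 0, 0, 0]
  ]
}}

```text
clock: 37.7
tcp_pos: [0.5522, -0.1613, -0.0018]
orientation: [[-0.001, 1.0, -0.0], [1.0, 0.001, 0.0], [0.0, -0.0, -1.0]]
ft_force: [-0.4, -0.7, -0.6]
finger_gap: 0.058
```

Emit:
{"name": "step_arm", "arguments": {
  "plan": [
    [0, 0, 0, 0, 0, 0],
    [0, 0, 0, 0, 0, 0],
    [0, 0, 0, 0, 0, 0],
    [0, 0, 0, 0, 0, 0]
  ],
  "fingers": 0
}}

```text
clock: 38.1
tcp_pos: [0.5529, -0.1615, -0.0013]
orientation: [[-0.001, 1.0, 0.001], [1.0, 0.001, -0.0], [-0.0, 0.001, -1.0]]
ft_force: [-0.1, -0.5, 2.2]
finger_gap: 0.0438
```

Emit:
{"name": "step_arm", "arguments": {
  "plan": [
    [0, 0, -1, 0, 0, 0],
    [0, 0, -3, 0, 0, 0],
    [0, 0, -4, 0, 0, 0],
    [0, 0, -2, 0, 0, 0],
    [0, 0, 0, 0, 0, 0]
  ]
}}

```text
clock: 38.6
tcp_pos: [0.5554, -0.1625, 0.1029]
orientation: [[-0.001, 1.0, 0.008], [1.0, 0.001, -0.003], [-0.003, 0.008, -1.0]]
ft_force: [0.5, -1.0, 0.6]
finger_gap: 0.0439
```

Run:
```python
from det import *
go(.443,.337,.1,0)
d=img('wrist','w12')
```

```text
t 38.6 tcp [ 0.5554 -0.1625  0.1029] gap 0.0439 F [ 0.5 -1.   0.6]
psi 0.1 shift now-frame cm [ 4.996e+01 -1.118e+01  4.000e-02] len 51.2
turn z rad 0.001 shift after turn cm [ 49.95 -11.24   0.29]
tilt [ 0.0078 -0.0033 -1.    ]
```

View pics/w12.png

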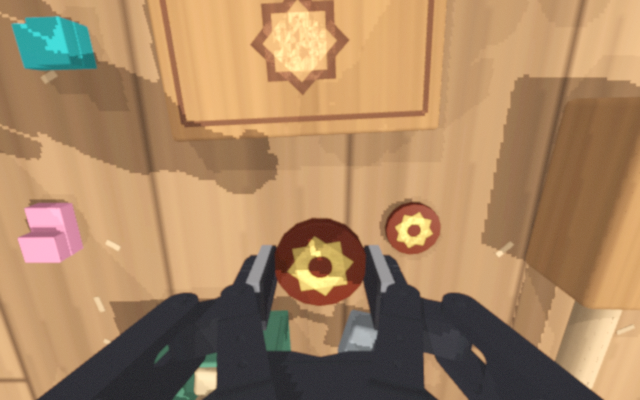

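Emit:
{"name": "step_arm", "arguments": {
  "plan": [
    [4.6, -1, 0, 0, 0, 0],
    [4.6, -1, 0, 0, 0, 0],
    [4.6, -1, 0, 0, 0, 0],
    [4.6, -1, 0, 0, 0, 0],
    [4.6, -1, 0, 0, 0, 0],
    [4.6, -1, 0, 0, 0, 0],
    [4.6, -1, 0, 0, 0, 0],
    [4.6, -1, 0, 0, 0, 0],
    [4.6, -1, 0, 0, 0, 0],
    [4.6, -1, 0, 0, 0, 0]
  ]
}}

```text
clock: 39.65
tcp_pos: [0.4493, 0.2995, 0.096]
orientation: [[-0.001, 1.0, -0.004], [1.0, 0.001, -0.002], [-0.002, -0.004, -1.0]]
ft_force: [1.4, -0.3, -0.7]
finger_gap: 0.0438
```

Emit:
{"name": "step_arm", "arguments": {
  "plan": [
    [4, -1, 0, 0, 0, 0],
    [0, 0, 0, 0, 0, 0],
    [0, 0, 0, 0, 0, 0],
    [0, 0, 0, 0, 0, 0]
  ]
}}

```text
clock: 40.05
tcp_pos: [0.4409, 0.3371, 0.0968]
orientation: [[-0.001, 1.0, -0.003], [1.0, 0.001, -0.002], [-0.002, -0.003, -1.0]]
ft_force: [0.1, 0.0, -0.3]
finger_gap: 0.0437
```

Run:
```python
from det import *
go(.443,.3385,.009,0)
```

```text
t 40.05 tcp [0.4409 0.3371 0.0968] gap 0.0437 F [ 0.1  0.  -0.3]
psi 0.0 shift now-frame cm [0.16 0.23 8.78] len 8.8
turn z rad 0.001 shift after turn cm [0.14 0.21 8.78]
tilt [-0.0026 -0.0021 -1.    ]
```

Emit:
{"name": "step_arm", "arguments": {
  "plan": [
    [0.1, 0.1, 4, 0, 0, 0],
    [0, 0, 3, 0, 0, 0],
    [0, 0, 1.5, 0, 0, 0],
    [0, 0, 0, 0, 0, 0],
    [0, 0, 0, 0, 0, 0],
    [0, 0, 0.5, 0, 0, 0],
    [0, 0, 0, 0, 0, 0],
    [0, 0, 0, 0, 0, 0]
  ]
}}

```text
clock: 40.85
tcp_pos: [0.4435, 0.34, 0.0093]
orientation: [[-0.001, 1.0, 0.001], [1.0, 0.001, 0.001], [0.001, 0.001, -1.0]]
ft_force: [-0.9, 0.7, -0.6]
finger_gap: 0.044
```

Emit:
{"name": "step_arm", "arguments": {
  "plan": [
    [0, 0, 0, 0, 0, 0],
    [0, 0, 0, 0, 0, 0],
    [0, 0, 0, 0, 0, 0]
  ],
  "fingers": 0.68
}}

```text
clock: 41.15
tcp_pos: [0.4429, 0.3398, 0.0085]
orientation: [[-0.001, 1.0, 0.0], [1.0, 0.001, 0.0], [0.0, 0.0, -1.0]]
ft_force: [-0.0, 0.8, -0.2]
finger_gap: 0.0578
```

Emit:
{"name": "step_arm", "arguments": {
  "plan": [
    [0, 0, -1.5, 0, 0, 0],
    [0, 0, -4, 0, 0, 0],
    [0, 0, -4, 0, 0, 0],
    [0, 0, -1, 0, 0, 0],
    [0, 0, 0, 0, 0, 0]
  ]
}}

```text
clock: 41.65
tcp_pos: [0.445, 0.3409, 0.117]
orientation: [[-0.001, 1.0, 0.006], [1.0, 0.001, 0.003], [0.003, 0.006, -1.0]]
ft_force: [-0.6, -0.9, -0.8]
finger_gap: 0.058
```

Run:
```python
from det import *
go(.634,-.1857,.11,0)
T=img('top')
for k in comps(masks(T)['gold'],250):
    (x,y),(a,b),g=cv2.minAreaRect(k);c=uv((x,y));print(c.round(1),onz(T,*c,.009).round(4))
d=img('wrist','w13')
```

```text
t 41.65 tcp [0.445  0.3409 0.117 ] gap 0.058 F [-0.6 -0.9 -0.8]
psi 0.1 shift now-frame cm [-52.69  18.84   0.63] len 56.0
turn z rad 0.001 shift after turn cm [-52.66  18.9    0.7 ]
tilt [ 0.006   0.0035 -1.    ]
[173.6 250.7] [0.4432 0.3425 0.009 ]
[198.3 250.4] [0.4455 0.2829 0.009 ]
[230.7 226.6] [0.5052 0.207  0.009 ]
[310.3 214.7] [0.5398 0.0141 0.009 ]
[338.  213.8] [ 0.5438 -0.0536  0.009 ]
[392.6 178.8] [ 0.634  -0.1859  0.009 ]
[291.4 112.5] [0.792  0.0684 0.009 ]
```

View pics/w13.png

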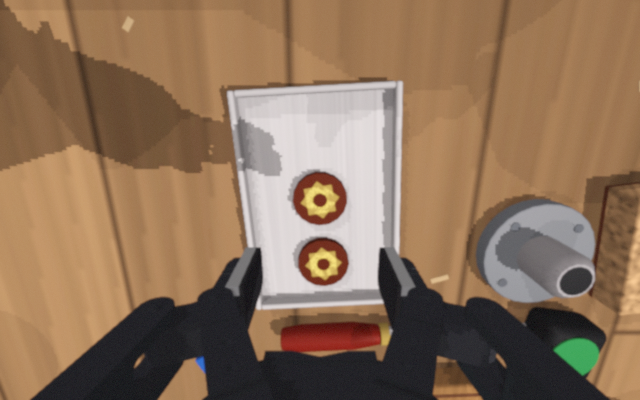

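Two roundels flat in the tray. Third.

Emit:
{"name": "step_arm", "arguments": {
  "plan": [
    [-4.4, 1.6, 0, 0, 0, 0],
    [-4.4, 1.6, 0, 0, 0, 0],
    [-4.4, 1.6, 0, 0, 0, 0],
    [-4.4, 1.6, 0, 0, 0, 0],
    [-4.4, 1.6, 0, 0, 0, 0],
    [-4.4, 1.6, 0, 0, 0, 0],
    [-4.4, 1.6, 0, 0, 0, 0],
    [-4.4, 1.6, 0, 0, 0, 0],
    [-4.4, 1.6, 0, 0, 0, 0],
    [-4.4, 1.6, 0, 0, 0, 0]
  ]
}}

```text
clock: 42.75
tcp_pos: [0.6015, -0.1016, 0.1102]
orientation: [[-0.001, 1.0, -0.005], [1.0, 0.001, 0.002], [0.002, -0.005, -1.0]]
ft_force: [0.4, -0.1, -0.5]
finger_gap: 0.0579
```

Emit:
{"name": "step_arm", "arguments": {
  "plan": [
    [-4.4, 1.6, 0, 0, 0, 0],
    [-4.4, 1.6, 0, 0, 0, 0],
    [0, 0, 0.5, 0, 0, 0],
    [0, 0, 0, 0, 0, 0],
    [0, 0, 0, 0, 0, 0],
    [0, 0, 0, 0, 0, 0]
  ]
}}

```text
clock: 43.35
tcp_pos: [0.6343, -0.1864, 0.1071]
orientation: [[-0.003, 1.0, -0.002], [1.0, 0.003, 0.001], [0.001, -0.002, -1.0]]
ft_force: [0.1, 0.5, 0.7]
finger_gap: 0.0581
```

Run:
```python
from det import *
go(.634,-.1858,.0,0)
d=img('wrist','w14'); print(proj(d,(.634,-.1858,.008)))
```

```text
t 43.35 tcp [ 0.6343 -0.1864  0.1071] gap 0.0581 F [0.1 0.5 0.7]
psi 0.1 shift now-frame cm [ 0.04 -0.   10.71] len 10.7
turn z rad 0.003 shift after turn cm [ 0.06 -0.03 10.71]
tilt [-0.0024  0.0013 -1.    ]
[320.59465443 200.15832068]
```

View pics/w14.png

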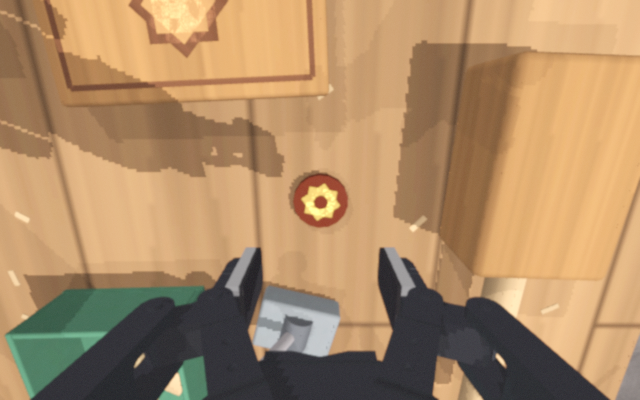

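Centred at (320,201). Descend and grip.

Emit:
{"name": "step_arm", "arguments": {
  "plan": [
    [0, -0.1, 4, 0, 0, 0],
    [0, 0, 4, 0, 0, 0],
    [0, 0, 1.7, 0, 0, 0],
    [0, 0, 0, 0, 0, 0],
    [0, 0, 0.6, 0, 0, 0],
    [0, 0, 0, 0, 0, 0],
    [0, 0, 0, 0, 0, 0]
  ]
}}

```text
clock: 44.1
tcp_pos: [0.6359, -0.1888, 0.0074]
orientation: [[-0.001, 1.0, 0.003], [1.0, 0.001, -0.001], [-0.001, 0.003, -1.0]]
ft_force: [0.5, 0.5, 0.5]
finger_gap: 0.0583
```

Emit:
{"name": "step_arm", "arguments": {
  "plan": [
    [0, 0, 0.4, 0, 0, 0],
    [0, 0, 0, 0, 0, 0],
    [0, 0, 0, 0, 0, 0]
  ]
}}

```text
clock: 44.4
tcp_pos: [0.6344, -0.1883, 0.0015]
orientation: [[-0.001, 1.0, 0.0], [1.0, 0.001, -0.0], [-0.0, 0.0, -1.0]]
ft_force: [0.8, -0.2, -0.4]
finger_gap: 0.058
```

Emit:
{"name": "step_arm", "arguments": {
  "plan": [
    [0.2, 0, 0.3, 0, 0, 0],
    [0, 0, 0, 0, 0, 0],
    [0, 0, 0, 0, 0, 0]
  ]
}}

```text
clock: 44.7
tcp_pos: [0.6341, -0.186, -0.002]
orientation: [[-0.001, 1.0, -0.001], [1.0, 0.001, 0.0], [0.0, -0.001, -1.0]]
ft_force: [1.0, -1.1, -0.1]
finger_gap: 0.0581
```

Emit:
{"name": "step_arm", "arguments": {
  "plan": [
    [0, 0, 0, 0, 0, 0],
    [0, 0, 0, 0, 0, 0],
    [0, 0, 0, 0, 0, 0],
    [0, 0, 0, 0, 0, 0]
  ],
  "fingers": 0
}}

```text
clock: 45.1
tcp_pos: [0.6348, -0.1864, -0.0013]
orientation: [[-0.001, 1.0, 0.001], [1.0, 0.001, -0.0], [-0.0, 0.001, -1.0]]
ft_force: [-1.1, -0.3, 1.5]
finger_gap: 0.0439
```

Emit:
{"name": "step_arm", "arguments": {
  "plan": [
    [0, 0, -1, 0, 0, 0],
    [0, 0, -3, 0, 0, 0],
    [0, 0, -4, 0, 0, 0],
    [0, 0, -2, 0, 0, 0],
    [0, 0, 0, 0, 0, 0]
  ]
}}

```text
clock: 45.6
tcp_pos: [0.6377, -0.1875, 0.1037]
orientation: [[-0.001, 1.0, 0.009], [1.0, 0.001, -0.004], [-0.004, 0.009, -1.0]]
ft_force: [0.5, -0.4, -1.0]
finger_gap: 0.0436
```

Run:
```python
from det import *
go(.44,.396,.1,0)
d=img('wrist','w15')
```

```text
t 45.6 tcp [ 0.6377 -0.1875  0.1037] gap 0.0436 F [ 0.5 -0.4 -1. ]
psi 0.1 shift now-frame cm [ 58.37 -19.71  -0.  ] len 61.6
turn z rad 0.001 shift after turn cm [ 58.35 -19.77   0.37]
tilt [ 0.0086 -0.0035 -1.    ]
```

View pics/w15.png

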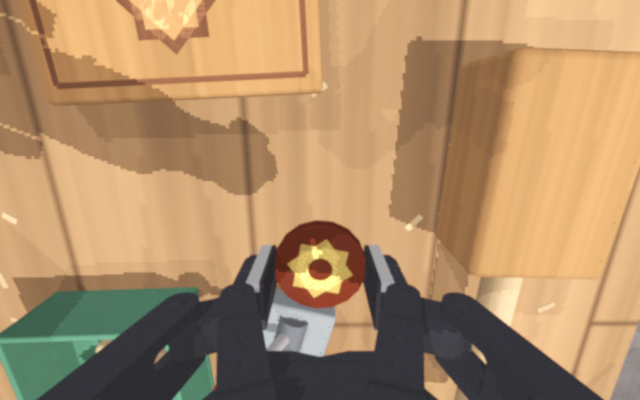

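Emit:
{"name": "step_arm", "arguments": {
  "plan": [
    [4.5, -1.5, 0, 0, 0, 0],
    [4.5, -1.5, 0, 0, 0, 0],
    [4.5, -1.5, 0, 0, 0, 0],
    [4.5, -1.5, 0, 0, 0, 0],
    [4.5, -1.5, 0, 0, 0, 0],
    [4.5, -1.5, 0, 0, 0, 0],
    [4.5, -1.5, 0, 0, 0, 0],
    [4.5, -1.5, 0, 0, 0, 0],
    [4.5, -1.5, 0, 0, 0, 0],
    [4.5, -1.5, 0, 0, 0, 0]
  ]
}}

```text
clock: 46.65
tcp_pos: [0.4811, 0.2645, 0.0959]
orientation: [[-0.001, 1.0, -0.004], [1.0, 0.001, -0.002], [-0.002, -0.004, -1.0]]
ft_force: [0.3, 0.3, -0.1]
finger_gap: 0.0438
```

Emit:
{"name": "step_arm", "arguments": {
  "plan": [
    [4.5, -1.5, 0, 0, 0, 0],
    [4.5, -1.5, 0, 0, 0, 0],
    [4.4, -1.5, 0, 0, 0, 0],
    [0, 0, 0, 0, 0, 0],
    [0, 0, 0, 0, 0, 0],
    [0, 0, 0, 0, 0, 0]
  ]
}}

```text
clock: 47.25
tcp_pos: [0.4379, 0.396, 0.0965]
orientation: [[-0.001, 1.0, -0.003], [1.0, 0.001, -0.002], [-0.002, -0.003, -1.0]]
ft_force: [0.3, -0.5, -0.7]
finger_gap: 0.044
```

Run:
```python
from det import *
go(.4405,.396,.009,0)
```

```text
t 47.25 tcp [0.4379 0.396  0.0965] gap 0.044 F [ 0.3 -0.5 -0.7]
psi 0.0 shift now-frame cm [0.02 0.28 8.75] len 8.8
turn z rad 0.001 shift after turn cm [0.   0.26 8.75]
tilt [-0.0026 -0.0025 -1.    ]
```

Emit:
{"name": "step_arm", "arguments": {
  "plan": [
    [-0.1, 0.1, 4, 0, 0, 0],
    [0, 0, 3, 0, 0, 0],
    [0, 0, 1.5, 0, 0, 0],
    [0, 0, 0, 0, 0, 0],
    [0, 0, 0, 0, 0, 0],
    [0, 0, 0.5, 0, 0, 0],
    [0, 0, 0, 0, 0, 0],
    [0, 0, 0, 0, 0, 0]
  ]
}}

```text
clock: 48.05
tcp_pos: [0.4404, 0.3971, 0.0093]
orientation: [[-0.001, 1.0, 0.001], [1.0, 0.001, 0.001], [0.001, 0.001, -1.0]]
ft_force: [0.3, 0.2, 0.2]
finger_gap: 0.0442
```

Emit:
{"name": "step_arm", "arguments": {
  "plan": [
    [0, 0, 0, 0, 0, 0],
    [0, 0, 0, 0, 0, 0],
    [0, 0, 0, 0, 0, 0]
  ],
  "fingers": 0.68
}}

```text
clock: 48.35
tcp_pos: [0.4399, 0.3968, 0.0086]
orientation: [[-0.001, 1.0, 0.0], [1.0, 0.001, 0.0], [0.0, 0.0, -1.0]]
ft_force: [-0.1, 0.1, -0.5]
finger_gap: 0.058
```

Emit:
{"name": "step_arm", "arguments": {
  "plan": [
    [0, 0, -1.5, 0, 0, 0],
    [0, 0, -4, 0, 0, 0],
    [0, 0, -4, 0, 0, 0],
    [0, 0, -4, 0, 0, 0],
    [0, 0, 0, 0, 0, 0]
  ]
}}

```text
clock: 48.85
tcp_pos: [0.4445, 0.4001, 0.1525]
orientation: [[-0.001, 1.0, 0.013], [1.0, 0.001, 0.009], [0.009, 0.013, -1.0]]
ft_force: [1.8, 0.8, 0.4]
finger_gap: 0.0582
```

Run:
```python
from det import *
st()
T=img('top');S=img('scene')
cv2.imwrite('pics/n1.png',np.hstack([cv2.resize(T['frame'][90:220,160:330,::-1],None,fx=2.3,fy=2.3),cv2.resize(S['frame'][225:355,240:410,::-1],None,fx=2.3,fy=2.3)]))
for k in comps(masks(T)['gold'],250):
    (x,y),(a,b),g=cv2.minAreaRect(k);c=uv((x,y));print(c.round(1),onz(T,*c,.009).round(4))
d=img('wrist','w16')
```

```text
t 48.85 tcp [0.4445 0.4001 0.1525] gap 0.0582 F [1.8 0.8 0.4]
[150.3 251.5] [0.4398 0.3985 0.009 ]
[173.6 250.7] [0.4432 0.3425 0.009 ]
[198.3 250.4] [0.4455 0.2829 0.009 ]
[230.9 226.7] [0.505  0.2066 0.009 ]
[310.  215.8] [0.5371 0.0148 0.009 ]
[340.6 213.2] [ 0.5454 -0.0597  0.009 ]
[291.4 112.5] [0.792  0.0684 0.009 ]
```

View pics/w16.png

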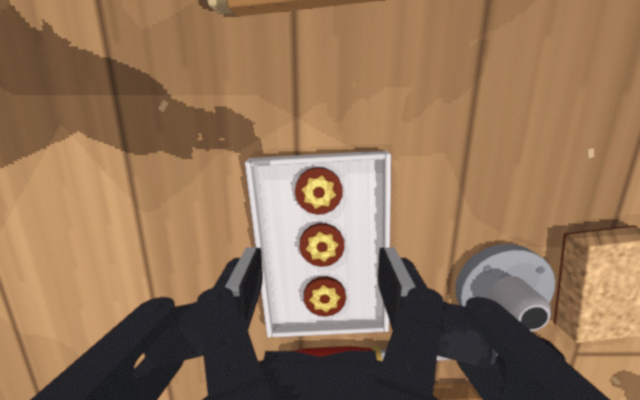

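View pics/n1.png

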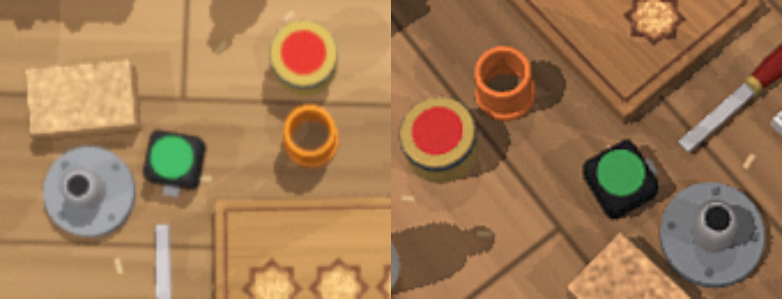

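Three roundels flat at (319,190), (322,245), (325,297) in the tray. Now the nozzle measurement.

Run:
```python
from det import *
T=img('top');S=img('scene')
a=cv2.resize(T['frame'][130:170,275:315,::-1],None,fx=9,fy=9,interpolation=cv2.INTER_CUBIC)
b=cv2.resize(S['frame'][240:284,268:312,::-1],None,fx=9*40/44,fy=9*40/44,interpolation=cv2.INTER_CUBIC)
cv2.imwrite('pics/n2.png',np.hstack([a,b]))
```

```text
(no output)
```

View pics/n2.png

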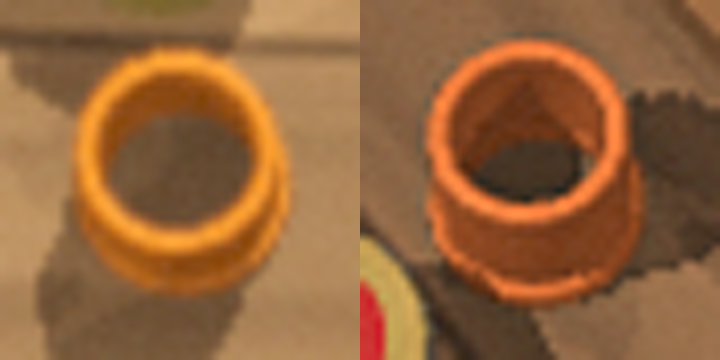

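Run:
```python
from det import *
T=img('top');S=img('scene')
X,r=tri([(T,293.9,146.3),(S,288.1,255.6)]);print('nozzle rim',X.round(4),r, onz(T,293.9,146.3,.055).round(4),onz(S,288.1,255.6,.055).round(4))
go(.66,.045,.2,90)
```

```text
nozzle rim [0.6981 0.0574 0.0568] [array([ 0., -0.]), array([0., 0.])] [0.6984 0.0575 0.055 ] [0.6977 0.0566 0.055 ]
t 49.2 tcp [0.4386 0.3957 0.1414] gap 0.0576 F [ 0.6  0.7 -0. ]
psi 0.1 shift now-frame cm [-35.11  22.09  -5.86] len 41.9
turn z rad -1.57 shift after turn cm [-22.14 -35.07  -5.86]
tilt [-0.0031 -0.0021 -1.    ]
```

Emit:
{"name": "step_arm", "arguments": {
  "plan": [
    [-3.8, 2.9, -0.3, 0, 0, 0],
    [-3.8, 2.9, -0.3, 0, 0, 0],
    [-3.8, 2.9, -0.3, 0, 0, 0],
    [-3.8, 2.9, -0.3, 0, 0, 0],
    [-3.8, 2.9, -0.3, 0, 0, 0],
    [-3.8, 2.9, -0.3, 0, 0, 0],
    [-3.8, 2.9, -0.3, 0, 0, 0],
    [-3.8, 2.9, -0.3, 0, 0, 0],
    [-3.5, 2.7, -0.3, 0, 0, 0],
    [0, 0, 0, 0, 0, -0.15]
  ],
  "fingers": 0.85
}}

```text
clock: 50.2
tcp_pos: [0.702, 0.052, 0.1693]
orientation: [[-0.149, 0.989, 0.001], [0.989, 0.149, -0.002], [-0.003, 0.001, -1.0]]
ft_force: [-0.4, 0.1, 0.4]
finger_gap: 0.0724
```

Emit:
{"name": "step_arm", "arguments": {
  "plan": [
    [0, 0, 0, 0, 0, -0.15],
    [0, 0, 0, 0, 0, -0.15],
    [0, 0, 0, 0, 0, -0.15],
    [0, 0, 0, 0, 0, -0.15],
    [0, 0, 0, 0, 0, -0.15],
    [0, 0, 0, 0, 0, -0.15],
    [0, 0, 0, 0, 0, 0],
    [0, 0, 0, 0, 0, 0],
    [0, 0, 0, 0, 0, 0]
  ]
}}

```text
clock: 51.1
tcp_pos: [0.6988, 0.0579, 0.1696]
orientation: [[-0.867, 0.499, -0.001], [0.499, 0.867, 0.0], [0.001, -0.001, -1.0]]
ft_force: [0.6, 0.1, 0.8]
finger_gap: 0.0729
```

Run:
```python
from det import *
go(.698,.0573,.03,60)
d=img('wrist','w17');print(proj(d,(.698,.0573,.055)))
```

```text
t 51.1 tcp [0.6988 0.0579 0.1696] gap 0.0729 F [0.6 0.1 0.8]
psi 60.1 shift now-frame cm [ 0.02 -0.08 13.96] len 14.0
turn z rad 0.002 shift after turn cm [ 0.04 -0.09 13.96]
tilt [-0.0012  0.     -1.    ]
[319.79922305 196.05421875]
```

View pics/w17.png

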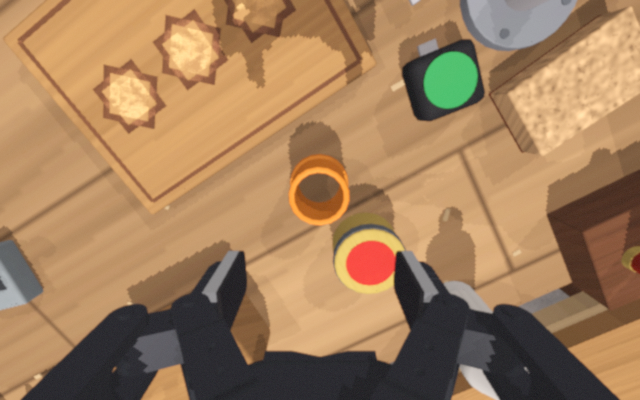

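Nozzle rim at (320,195) as predicted; wax tin at (370,262) clears the right finger by about 2 cm. Descend.

Emit:
{"name": "step_arm", "arguments": {
  "plan": [
    [0, -0.1, 4, 0, 0, 0],
    [0, 0, 4, 0, 0, 0],
    [0, 0, 4, 0, 0, 0],
    [0, 0, 1.5, 0, 0, 0],
    [0, 0, 0, 0, 0, 0],
    [0, 0, 0, 0, 0, 0],
    [0, 0, 0, 0, 0, 0]
  ]
}}

```text
clock: 51.85
tcp_pos: [0.7013, 0.057, 0.0387]
orientation: [[-0.868, 0.497, 0.006], [0.497, 0.868, -0.0], [-0.005, 0.003, -1.0]]
ft_force: [0.2, 0.2, 0.9]
finger_gap: 0.0726
```

Run:
```python
from det import *
go(.698,.0573,.03,60)
d=img('wrist','w18')
```

```text
t 51.85 tcp [0.7013 0.057  0.0387] gap 0.0726 F [0.2 0.2 0.9]
psi 60.2 shift now-frame cm [ 0.31 -0.14  0.87] len 0.9
turn z rad 0.004 shift after turn cm [ 0.3  -0.14  0.87]
tilt [ 5.7e-03 -1.0e-04 -1.0e+00]
```

View pics/w18.png

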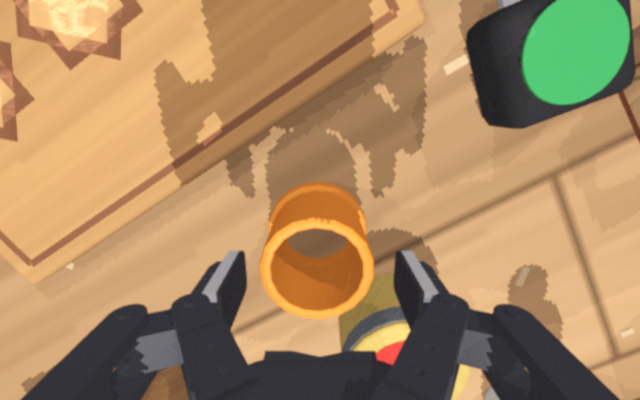

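Emit:
{"name": "step_arm", "arguments": {
  "plan": [
    [0.1, 0, 0.5, 0, 0, 0],
    [0, 0, 0, 0, 0, 0],
    [0, 0, 0, 0, 0, 0],
    [0, 0, 0, 0, 0, 0]
  ]
}}

```text
clock: 52.3
tcp_pos: [0.6977, 0.0575, 0.0304]
orientation: [[-0.868, 0.497, 0.0], [0.497, 0.868, -0.0], [-0.0, 0.0, -1.0]]
ft_force: [-0.6, -1.8, -0.1]
finger_gap: 0.0727
```

Emit:
{"name": "step_arm", "arguments": {
  "plan": [
    [0, 0, 0, 0, 0, 0],
    [0, 0, 0, 0, 0, 0],
    [0, 0, 0, 0, 0, 0],
    [0, 0, 0, 0, 0, 0],
    [0, 0, 0, 0, 0, 0]
  ],
  "fingers": 0,
  "newtons": 50
}}

```text
clock: 52.8
tcp_pos: [0.6984, 0.0574, 0.0309]
orientation: [[-0.868, 0.497, 0.001], [0.497, 0.868, -0.0], [-0.001, 0.001, -1.0]]
ft_force: [0.3, -0.5, 4.1]
finger_gap: 0.0533
```

Emit:
{"name": "step_arm", "arguments": {
  "plan": [
    [0, 0, -2, 0, 0, 0],
    [0, 0, -3, 0, 0, 0],
    [0, 0, -3, 0, 0, 0],
    [0, 0, -3, 0, 0, 0],
    [0, 0, -1, 0, 0, 0],
    [0, 0, 0, 0, 0, 0],
    [0, 0, 0, 0, 0, 0]
  ]
}}

```text
clock: 53.5
tcp_pos: [0.6965, 0.0575, 0.1482]
orientation: [[-0.868, 0.497, -0.003], [0.497, 0.868, 0.0], [0.003, -0.001, -1.0]]
ft_force: [0.0, -0.6, -1.0]
finger_gap: 0.0527
```

Run:
```python
from det import *
go(.634,.29,.15,60)
d=img('wrist','w19')
T=img('top','t19')
```

```text
t 53.5 tcp [0.6965 0.0575 0.1482] gap 0.0527 F [ 0.  -0.6 -1. ]
psi 60.2 shift now-frame cm [16.97 17.07 -0.15] len 24.1
turn z rad 0.004 shift after turn cm [17.03 17.01 -0.18]
tilt [-3.1e-03  1.0e-04 -1.0e+00]
```

View pics/w19.png

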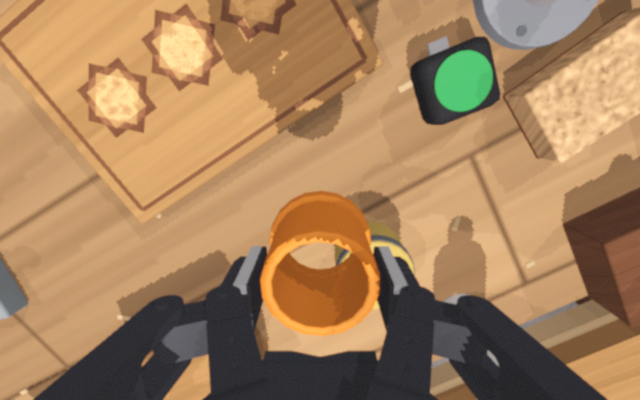

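Run:
```python
from det import *
T=img('top');S=img('scene')
def fl(D,w):
    x0,y0,x1,y1=w;k=6
    a=cv2.resize(D['frame'][y0:y1,x0:x1],None,fx=k,fy=k,interpolation=cv2.INTER_CUBIC);h=hsv(a)
    m=((h[...,1]<60)&(h[...,0]>70)).astype(np.uint8)|(h[...,1]<45).astype(np.uint8)
    m=cv2.morphologyEx(m,cv2.MORPH_CLOSE,np.ones((15,15)));c=max(comps(m),key=cv2.contourArea)
    e=cv2.fitEllipse(cv2.convexHull(c)); v=a[:,:,::-1].copy();cv2.ellipse(v,e,(0,0,255),1)
    return (np.array(e[0])+.5)/k-.5+[x0,y0],e,v
a,e,va=fl(T,(170,145,228,200));b,f,vb=fl(S,(345,290,415,360))
vb=cv2.resize(vb,(va.shape[0],va.shape[0]));cv2.imwrite('pics/fl.png',np.hstack([va,vb]))
print(a,e,b,f)
print('flange top z.016',onz(T,*a,.016).round(4),onz(S,*b,.016).round(4),tri([(T,*a),(S,*b)]))
ht=np.array([276.5,122.5])/4-.5+[125,140];hs=np.array([252.5,297.5])/3.5-.5+[310,235]
print('hole z.056',onz(T,*ht,.056).round(4),onz(S,*hs,.056).round(4))
```

```text
[198.31434377 172.91239166] ((172.3860626220703, 169.97434997558594), (236.68150329589844, 239.5979766845703), 95.6924819946289) [379.26894633 326.71287537] ((208.11367797851562, 222.77725219726562), (269.5845947265625, 279.7531433105469), 138.37405395507812)
flange top z.016 [0.6335 0.2897 0.016 ] [0.6357 0.292  0.016 ] (array([0.63421815, 0.29114595, 0.01060745]), [array([-0.,  0.]), array([-0., -0.])])
hole z.056 [0.6346 0.2905 0.056 ] [0.6332 0.2902 0.056 ]
```

View pics/fl.png

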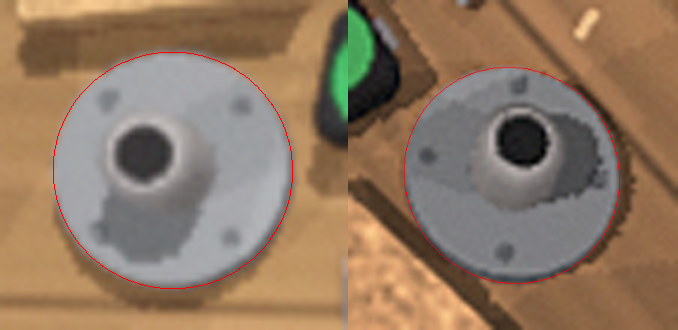

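The flange and spigot fits agree: port at about (0.634, 0.290). Move above it.

Emit:
{"name": "step_arm", "arguments": {
  "plan": [
    [2.1, 2.1, 0, 0, 0, 0],
    [2.1, 2.1, 0, 0, 0, 0],
    [2.1, 2.1, 0, 0, 0, 0],
    [2.1, 2.1, 0, 0, 0, 0],
    [2.1, 2.1, 0, 0, 0, 0],
    [2.1, 2.1, 0, 0, 0, 0],
    [2.2, 2.2, 0, 0, 0, 0],
    [2.2, 2.2, 0, 0, 0, 0],
    [0, 0, 0, 0, 0, 0],
    [0, 0, 0, 0, 0, 0]
  ]
}}

```text
clock: 54.7
tcp_pos: [0.6338, 0.2899, 0.1491]
orientation: [[-0.869, 0.495, -0.002], [0.495, 0.869, -0.001], [0.001, -0.002, -1.0]]
ft_force: [0.6, -0.5, -0.7]
finger_gap: 0.0532
```

Emit:
{"name": "step_arm", "arguments": {
  "plan": [
    [0, 0, 3, 0, 0, 0],
    [0, 0, 0, 0, 0, 0],
    [0, 0, 0, 0, 0, 0],
    [0, 0, 0, 0, 0, 0]
  ]
}}

```text
clock: 55.1
tcp_pos: [0.6354, 0.2888, 0.1211]
orientation: [[-0.867, 0.498, 0.001], [0.498, 0.867, 0.0], [-0.001, 0.001, -1.0]]
ft_force: [1.2, -0.2, -1.1]
finger_gap: 0.0526
```

Run:
```python
from det import *
go(.634,.2903,.1,60)
d=img('wrist','w20');S=img('scene');T=img('top')
for D,n in((S,'s20'),(T,'t20')):
    p=proj(D,(.634,.29,.07)).astype(int);print(p)
    cv2.imwrite('pics/'+n+'.png',cv2.resize(D['frame'][p[1]-45:p[1]+45,p[0]-45:p[0]+45,::-1],None,fx=5,fy=5,interpolation=cv2.INTER_CUBIC))
```

```text
t 55.1 tcp [0.6354 0.2888 0.1211] gap 0.0526 F [ 1.2 -0.2 -1.1]
psi 60.2 shift now-frame cm [0.2  0.06 2.11] len 2.1
turn z rad 0.003 shift after turn cm [0.2  0.06 2.11]
tilt [ 9.e-04  2.e-04 -1.e+00]
[382 317]
[192 169]
```

View pics/w20.png

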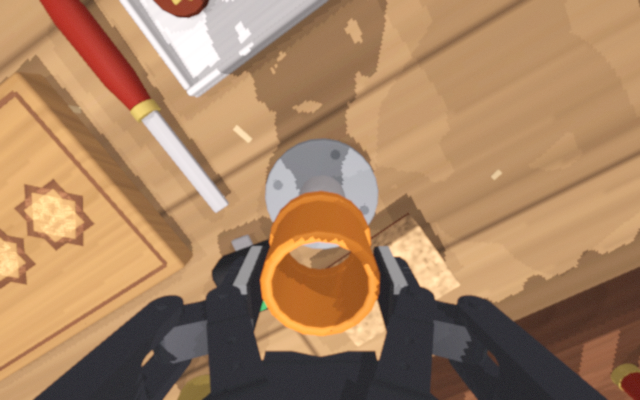

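View pics/s20.png

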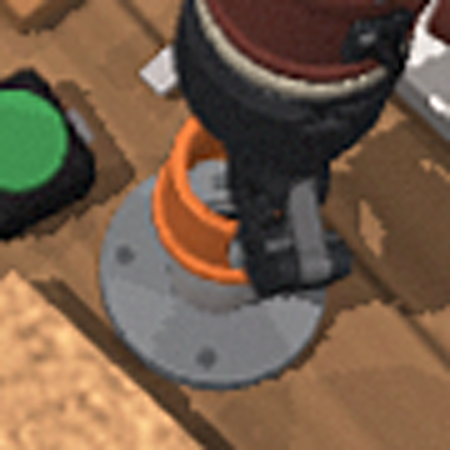

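The nozzle hangs upright above the spigot. Lower gently, watching force.

Emit:
{"name": "step_arm", "arguments": {
  "plan": [
    [0.1, 0, 1, 0, 0, 0],
    [0, 0, 1, 0, 0, 0],
    [0, 0, 0.5, 0, 0, 0],
    [0, 0, 0, 0, 0, 0],
    [0, 0, 0, 0, 0, 0],
    [0, 0, 0, 0, 0, 0]
  ]
}}

```text
clock: 55.85
tcp_pos: [0.6341, 0.2901, 0.0956]
orientation: [[-0.868, 0.497, 0.001], [0.497, 0.868, 0.0], [-0.0, 0.0, -1.0]]
ft_force: [0.5, -0.2, -0.3]
finger_gap: 0.0533
```

Run:
```python
from det import *
go(.634,.2903,.047,60)
```

```text
t 55.85 tcp [0.6341 0.2901 0.0956] gap 0.0533 F [ 0.5 -0.2 -0.3]
psi 60.2 shift now-frame cm [0.02 0.01 4.86] len 4.9
turn z rad 0.004 shift after turn cm [0.02 0.01 4.86]
tilt [ 6.e-04  2.e-04 -1.e+00]
```

Emit:
{"name": "step_arm", "arguments": {
  "plan": [
    [0, 0, 0.6, 0, 0, 0],
    [0, 0, 0.6, 0, 0, 0],
    [0, 0, 0.6, 0, 0, 0],
    [0, 0, 0, 0, 0, 0],
    [0, 0, 0, 0, 0, 0]
  ]
}}

```text
clock: 56.35
tcp_pos: [0.6334, 0.2898, 0.0767]
orientation: [[-0.868, 0.497, -0.001], [0.497, 0.868, -0.0], [0.001, -0.001, -1.0]]
ft_force: [0.6, 0.1, -0.6]
finger_gap: 0.0532
```

Emit:
{"name": "step_arm", "arguments": {
  "plan": [
    [0, 0, 0.6, 0, 0, 0],
    [0, 0, 0.6, 0, 0, 0],
    [0, 0, 0.6, 0, 0, 0],
    [0, 0, 0.4, 0, 0, 0],
    [0, 0, 0, 0, 0, 0],
    [0, 0, 0, 0, 0, 0]
  ]
}}

```text
clock: 56.95
tcp_pos: [0.6336, 0.2899, 0.055]
orientation: [[-0.868, 0.497, -0.0], [0.497, 0.868, -0.0], [0.0, -0.0, -1.0]]
ft_force: [0.1, 0.3, -0.1]
finger_gap: 0.053
```

No resistance; the last few millimetres.

Emit:
{"name": "step_arm", "arguments": {
  "plan": [
    [0, 0, 0.4, 0, 0, 0],
    [0, 0, 0.2, 0, 0, 0],
    [0, 0, 0, 0, 0, 0],
    [0, 0, 0, 0, 0, 0]
  ]
}}

```text
clock: 57.35
tcp_pos: [0.6337, 0.2899, 0.0492]
orientation: [[-0.868, 0.497, -0.0], [0.497, 0.868, -0.0], [0.0, -0.0, -1.0]]
ft_force: [-0.0, -0.4, -0.3]
finger_gap: 0.0527
```

Emit:
{"name": "step_arm", "arguments": {
  "plan": [
    [0, 0, 0.3, 0, 0, 0],
    [0, 0, 0, 0, 0, 0],
    [0, 0, 0, 0, 0, 0]
  ]
}}

```text
clock: 57.65
tcp_pos: [0.6344, 0.2902, 0.0469]
orientation: [[-0.868, 0.497, 0.001], [0.497, 0.868, 0.0], [-0.001, 0.001, -1.0]]
ft_force: [1.5, -0.2, 1.6]
finger_gap: 0.0533
```

Emit:
{"name": "step_arm", "arguments": {
  "plan": [
    [0, 0, 0.2, 0, 0, 0],
    [0, 0, 0, 0, 0, 0]
  ]
}}

```text
clock: 57.85
tcp_pos: [0.6345, 0.2902, 0.0468]
orientation: [[-0.868, 0.497, 0.001], [0.497, 0.868, 0.0], [-0.001, 0.0, -1.0]]
ft_force: [-3.2, -1.4, 9.4]
finger_gap: 0.053
```

Emit:
{"name": "step_arm", "arguments": {
  "plan": [
    [0, 0, 0, 0, 0, 0],
    [0, 0, 0, 0, 0, 0],
    [0, 0, 0, 0, 0, 0],
    [0, 0, 0, 0, 0, 0]
  ],
  "fingers": 0.8
}}

```text
clock: 58.25
tcp_pos: [0.6333, 0.2898, 0.0436]
orientation: [[-0.868, 0.497, -0.001], [0.497, 0.868, -0.0], [0.001, -0.001, -1.0]]
ft_force: [-0.3, 0.4, -0.1]
finger_gap: 0.068
```

Emit:
{"name": "step_arm", "arguments": {
  "plan": [
    [0, 0, -1, 0, 0, 0],
    [0, 0, -3, 0, 0, 0],
    [0, 0, -4, 0, 0, 0],
    [0, 0, -4, 0, 0, 0],
    [0, 0, -2, 0, 0, 0],
    [0, 0, 0, 0, 0, 0],
    [0, 0, 0, 0, 0, 0]
  ]
}}

```text
clock: 58.95
tcp_pos: [0.6337, 0.2899, 0.1845]
orientation: [[-0.868, 0.497, 0.001], [0.497, 0.868, 0.0], [-0.0, 0.0, -1.0]]
ft_force: [-0.6, -0.2, 0.2]
finger_gap: 0.0684
```

Run:
```python
from det import *
st()
d=img('wrist','w21')
T=img('top','t21');S=img('scene','s21')
a=cv2.resize(T['frame'][160:215,415:470,::-1],None,fx=7,fy=7,interpolation=cv2.INTER_CUBIC)
b=cv2.resize(S['frame'][105:165,210:270,::-1],(385,385),interpolation=cv2.INTER_CUBIC)
cv2.imwrite('pics/sw.png',np.hstack([a,b]))
```

```text
t 58.95 tcp [0.6337 0.2899 0.1845] gap 0.0684 F [-0.6 -0.2  0.2]
```

View pics/w21.png

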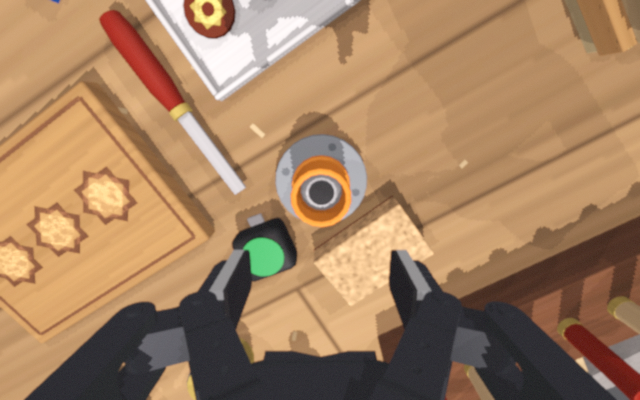

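View pics/s21.png

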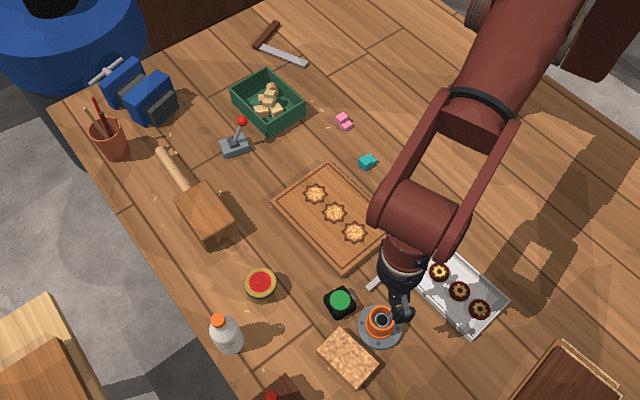

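View pics/sw.png

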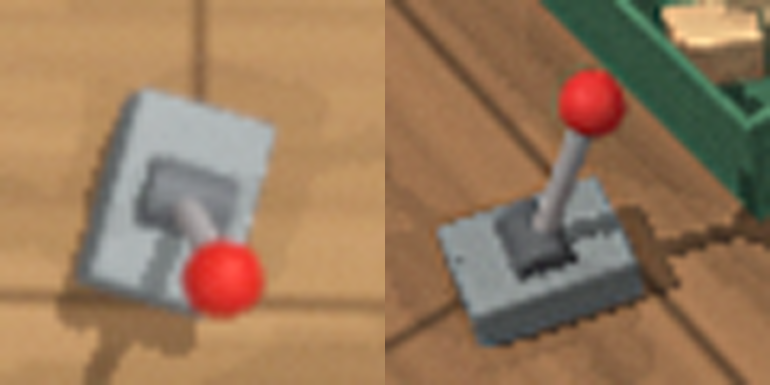

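Nozzle is seated concentric on the spigot, collar on the flange at (320,190). Now compute the switch geometry.

Run:
```python
from det import *
T=img('top');S=img('scene')
f=lambda p:np.array([(p[0]+.5)/7-.5+415,(p[1]+.5)/7-.5+160])
g=lambda p:np.array([(p[0]-385+.5)*60/385-.5+210,(p[1]+.5)*60/385-.5+105])
# top-face corners: TL,TR in top view (far +x end)
C=[onz(T,*f(p),.025) for p in((138,90),(273,128),(92,275))]
for c in C:print(c.round(4))
D=[onz(S,*g(p),.025) for p in((437,228),(597,178),(638,268),(480,315))]
for c in D:print('s',c.round(4))
c=np.mean(D,0);print('centre scene',c.round(4)); print('centre top',((C[1]+C[2])/2).round(4))
b,r=tri([(T,*f((223,279))),(S,*g((592,103)))]);print('ball',b.round(4),r)
u=C[0]-C[2];u/=np.linalg.norm(u);print('axis',u.round(3))
# ball from each view with lever direction
print('nozzle rim check'); 
for D_,n in((S,'s'),(T,'t')):
    print(n,proj(D_,(.634,.2903,.071)),proj(D_,(.634,.2903,.026)))
```

```text
[ 0.6505 -0.2843  0.025 ]
[ 0.6386 -0.3315  0.025 ]
[ 0.5856 -0.269   0.025 ]
s [ 0.6388 -0.3331  0.025 ]
s [ 0.5736 -0.3143  0.025 ]
s [ 0.5864 -0.2658  0.025 ]
s [ 0.6489 -0.2855  0.025 ]
centre scene [ 0.6119 -0.2997  0.025 ]
centre top [ 0.6121 -0.3002  0.025 ]
ball [ 0.5794 -0.2919  0.097 ] [array([-0.,  0.]), array([-0., -0.])]
axis [ 0.973 -0.23   0.   ]
nozzle rim check
s [382.21251744 317.50362213] [379.8466048  324.17282707]
t [191.98735887 169.47384966] [197.02914387 172.14828608]
```

Switch axis ≈ (0.967,-0.255), ball at (0.577,-0.291,0.093). I'll push with shut fingers along that axis, tool yaw 75°.

Emit:
{"name": "step_arm", "arguments": {
  "plan": [
    [-1.6, -4.5, 0, 0, 0, 0],
    [-1.6, -4.5, 0, 0, 0, 0],
    [-1.6, -4.5, 0, 0, 0, 0],
    [-1.6, -4.5, 0, 0, 0, 0],
    [-1.6, -4.5, 0, 0, 0, 0],
    [-1.6, -4.5, 0, 0, 0, 0],
    [-1.6, -4.5, 0, 0, 0, 0],
    [-1.6, -4.5, 0, 0, 0, 0],
    [-1.6, -4.5, 0, 0, 0, 0],
    [-1.6, -4.5, 0, 0, 0, 0]
  ],
  "fingers": 0
}}

```text
clock: 60.2
tcp_pos: [0.5479, -0.1816, 0.1832]
orientation: [[-0.868, 0.497, -0.001], [0.497, 0.868, 0.001], [0.002, -0.0, -1.0]]
ft_force: [1.4, 0.0, 0.1]
finger_gap: -0.0002
```

Emit:
{"name": "step_arm", "arguments": {
  "plan": [
    [-1.6, -4.5, 0, 0, 0, 0],
    [-1.6, -4.5, 0, 0, 0, 0],
    [0, 0, 0, 0, 0, -0.13],
    [0, 0, 0, 0, 0, -0.13],
    [0, 0, 0, 0, 0, 0],
    [0, 0, 0, 0, 0, 0],
    [0, 0, 0, 0, 0, 0]
  ]
}}

```text
clock: 60.9
tcp_pos: [0.5321, -0.2735, 0.1838]
orientation: [[-0.966, 0.258, -0.001], [0.258, 0.966, 0.0], [0.001, 0.0, -1.0]]
ft_force: [0.6, 0.1, -0.0]
finger_gap: 0.0
```

Run:
```python
from det import *
go(.5335,-.2795,.076,75)
d=img('wrist','w22');print(proj(d,(.577,-.291,.095)))
T=img('top','t22');S=img('scene','s22')
cv2.imwrite('pics/b22.png',np.hstack([cv2.resize(d['frame'][:,:,::-1],(480,300)),cv2.resize(S['frame'][50:200,200:360,::-1],(320,300))]))
```

```text
t 60.9 tcp [ 0.5321 -0.2735  0.1838] gap 0.0 F [ 0.6  0.1 -0. ]
psi 75.1 shift now-frame cm [-0.3  -0.54 10.78] len 10.8
turn z rad 0.001 shift after turn cm [-0.29 -0.54 10.78]
tilt [-7.e-04  4.e-04 -1.e+00]
[314.35449504 259.9059706 ]
```

View pics/b22.png

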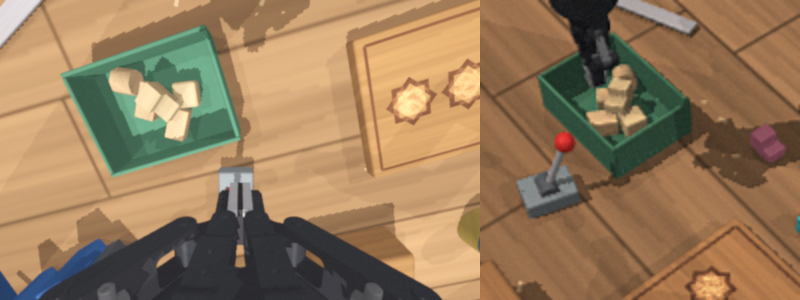

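Emit:
{"name": "step_arm", "arguments": {
  "plan": [
    [0, -0.5, 3, 0, 0, 0],
    [0, 0, 4, 0, 0, 0],
    [0, 0, 3, 0, 0, 0],
    [0, 0, 0.3, 0, 0, 0],
    [0, 0, 0, 0, 0, 0],
    [0, 0, 0, 0, 0, 0],
    [0, 0, 0, 0, 0, 0]
  ]
}}

```text
clock: 61.75
tcp_pos: [0.5327, -0.28, 0.084]
orientation: [[-0.966, 0.257, 0.004], [0.257, 0.966, -0.003], [-0.005, -0.002, -1.0]]
ft_force: [-0.1, 0.3, -0.0]
finger_gap: 0.0003
```

Run:
```python
from det import *
go(.626,-.304,.078,75)
S=img('scene')
cv2.imwrite('pics/b23.png',cv2.resize(S['frame'][60:180,205:325,::-1],(500,500),interpolation=cv2.INTER_CUBIC))
```

```text
t 61.75 tcp [ 0.5327 -0.28    0.084 ] gap 0.0003 F [-0.1  0.3 -0. ]
psi 75.1 shift now-frame cm [-9.63  0.08  0.65] len 9.6
turn z rad 0.002 shift after turn cm [-9.63  0.1   0.6 ]
tilt [ 0.004  -0.0027 -1.    ]
```

View pics/b23.png

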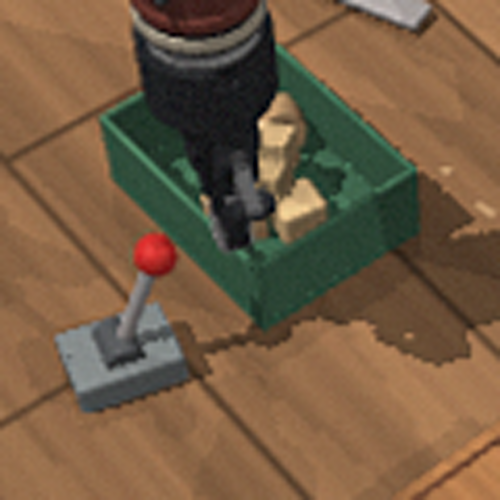

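Emit:
{"name": "step_arm", "arguments": {
  "plan": [
    [-1, 0, 0, 0, 0, 0],
    [-1, 0, 0, 0, 0, 0],
    [-1, 0, 0, 0, 0, 0],
    [-1, 0, 0, 0, 0, 0],
    [0, 0, 0, 0, 0, 0]
  ]
}}

```text
clock: 62.3
tcp_pos: [0.5714, -0.2898, 0.0815]
orientation: [[-0.967, 0.257, 0.002], [0.257, 0.967, -0.001], [-0.002, -0.0, -1.0]]
ft_force: [-0.1, 0.9, -0.3]
finger_gap: 0.0002
```

Emit:
{"name": "step_arm", "arguments": {
  "plan": [
    [-1, 0, 0, 0, 0, 0],
    [-1, 0, 0, 0, 0, 0],
    [-1, 0, 0, 0, 0, 0],
    [0, 0, 0, 0, 0, 0]
  ]
}}

```text
clock: 62.7
tcp_pos: [0.6004, -0.2975, 0.0816]
orientation: [[-0.967, 0.257, 0.002], [0.257, 0.967, -0.001], [-0.002, -0.0, -1.0]]
ft_force: [0.3, 0.4, -0.8]
finger_gap: 0.0003
```

Run:
```python
from det import *
go(.626,-.304,.078,75)
S=img('scene')
cv2.imwrite('pics/b24.png',cv2.resize(S['frame'][60:180,205:325,::-1],(500,500),interpolation=cv2.INTER_CUBIC))
```

```text
t 62.7 tcp [ 0.6004 -0.2975  0.0816] gap 0.0003 F [ 0.3  0.4 -0.8]
psi 75.1 shift now-frame cm [-2.64  0.03  0.37] len 2.7
turn z rad 0.002 shift after turn cm [-2.64  0.04  0.36]
tilt [ 0.0021 -0.001  -1.    ]
```

View pics/b24.png

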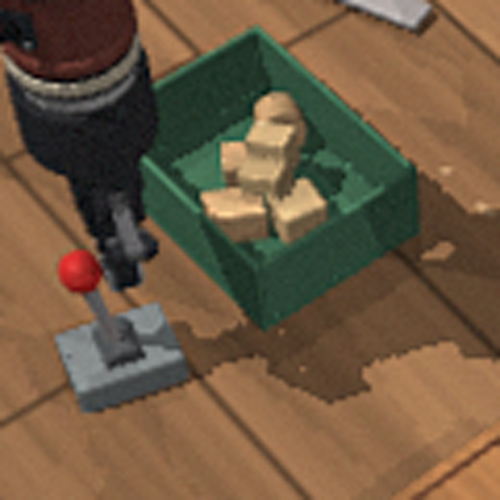

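The lever follows (ball now at (80,271) in the crop, past upright). Continue in small steps to the stop.

Emit:
{"name": "step_arm", "arguments": {
  "plan": [
    [-1, 0, 0, 0, 0, 0],
    [-1, 0, 0, 0, 0, 0],
    [0, 0, 0, 0, 0, 0],
    [0, 0, 0, 0, 0, 0]
  ]
}}

```text
clock: 63.15
tcp_pos: [0.6184, -0.3022, 0.0814]
orientation: [[-0.966, 0.257, 0.001], [0.257, 0.966, -0.0], [-0.001, -0.0, -1.0]]
ft_force: [-0.6, 0.4, 0.8]
finger_gap: -0.0002
```

Emit:
{"name": "step_arm", "arguments": {
  "plan": [
    [-0.5, 0, 0, 0, 0, 0],
    [0, 0, 0, 0, 0, 0],
    [0, 0, 0, 0, 0, 0]
  ]
}}

```text
clock: 63.45
tcp_pos: [0.6229, -0.3034, 0.0815]
orientation: [[-0.966, 0.257, 0.001], [0.257, 0.966, -0.0], [-0.001, -0.0, -1.0]]
ft_force: [-0.5, -0.4, 0.5]
finger_gap: 0.0003
```

Emit:
{"name": "step_arm", "arguments": {
  "plan": [
    [-0.3, 0, 0, 0, 0, 0],
    [0, 0, 0, 0, 0, 0],
    [0, 0, 0, 0, 0, 0]
  ]
}}

```text
clock: 63.75
tcp_pos: [0.6256, -0.3041, 0.0812]
orientation: [[-0.966, 0.257, -0.0], [0.257, 0.966, 0.0], [0.0, 0.0, -1.0]]
ft_force: [-0.3, -0.4, -0.4]
finger_gap: -0.0002
```

Emit:
{"name": "step_arm", "arguments": {
  "plan": [
    [-0.3, 0, 0, 0, 0, 0],
    [0, 0, 0, 0, 0, 0],
    [0, 0, 0, 0, 0, 0]
  ]
}}

```text
clock: 64.05
tcp_pos: [0.6271, -0.3044, 0.081]
orientation: [[-0.966, 0.257, -0.004], [0.257, 0.966, 0.001], [0.004, 0.0, -1.0]]
ft_force: [-5.3, 1.0, 1.9]
finger_gap: -0.0003
```

Emit:
{"name": "step_arm", "arguments": {
  "plan": [
    [-0.3, 0, 0, 0, 0, 0],
    [0, 0, 0, 0, 0, 0],
    [0, 0, 0, 0, 0, 0]
  ]
}}

```text
clock: 64.35
tcp_pos: [0.6272, -0.3045, 0.0809]
orientation: [[-0.966, 0.257, -0.011], [0.256, 0.967, 0.004], [0.011, 0.001, -1.0]]
ft_force: [-12.3, 2.8, 6.6]
finger_gap: -0.0001
```

Run:
```python
from det import *
S=img('scene');T=img('top')
a=cv2.resize(S['frame'][60:180,205:325,::-1],(390,390),interpolation=cv2.INTER_CUBIC)
b=cv2.resize(T['frame'][140:230,400:490,::-1],(390,390),interpolation=cv2.INTER_CUBIC)
cv2.imwrite('pics/b25.png',np.hstack([a,b]))
for D in (T,S):
    for k in comps(masks(D)['red'],200):
        r=cv2.minAreaRect(k);print(uv(r[0]).round(1),(np.array(r[1])/4).round(1))
    print()
c=np.array([.612,-.300]);u=np.array([.967,-.255])
for th in(.8,.9,1.0): 
    X=(*(c+u*.08*np.sin(th-.5)),.022+.08*np.cos(th-.5));print(th,proj(T,X),proj(S,X))
```

```text
[230.6 248.5] [ 6.  37.2]
[291.5 112.1] [17.5 17.8]
[192.2  46.5] [6.1 7.4]
[119.2  43.6] [7.6 8. ]

[259.7 281.5] [19.6 21.3]
[213.1 129.8] [7.9 8.3]

0.8 [453.02789717 175.13779037] [219.67950732 127.62114848]
0.9 [453.49495942 172.14160175] [216.9428427  129.29787554]
1.0 [453.81676024 169.34158226] [214.38659926 131.12312973]
```

View pics/b25.png

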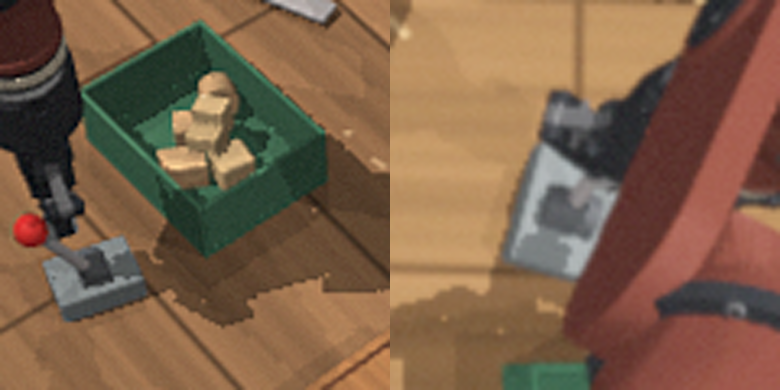

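Hard stop felt (12 N), ball at (213,130), matching ~1.0 rad. Back off and raise.

Emit:
{"name": "step_arm", "arguments": {
  "plan": [
    [1, 0, 0, 0, 0, 0],
    [2, 0, 0, 0, 0, 0],
    [1, 0, -2, 0, 0, 0],
    [0, 0, -4, 0, 0, 0],
    [0, 0, -4, 0, 0, 0],
    [4, 0, -3, 0, 0, 0],
    [4, 0, 0, 0, 0, 0],
    [4, 0, 0, 0, 0, 0],
    [0, 0, 0, 0, 0, 0],
    [0, 0, 0, 0, 0, 0]
  ]
}}

```text
clock: 65.45
tcp_pos: [0.4768, -0.2646, 0.2118]
orientation: [[-0.966, 0.257, 0.003], [0.257, 0.966, -0.001], [-0.003, -0.001, -1.0]]
ft_force: [1.1, -0.7, -0.7]
finger_gap: -0.0001
```

Run:
```python
from det import *
st()
S=img('scene','fs');T=img('top','ft')
c=np.array([.612,-.300]);u=np.array([.967,-.255])
for D in (T,S):
    print('red',[uv(cv2.minAreaRect(k)[0]).round(1) for k in comps(masks(D)['red'],200)])
for th in(.85,1.0):
    X=(*(c+u*.08*np.sin(th-.5)),.022+.08*np.cos(th-.5));print(th,proj(T,X),proj(S,X))
a=cv2.resize(S['frame'][290:350,345:415,::-1],(385,330),interpolation=cv2.INTER_CUBIC)
b=cv2.resize(T['frame'][145:205,160:230,::-1],(385,330),interpolation=cv2.INTER_CUBIC)
cv2.imwrite('pics/fn.png',np.hstack([a,b]))
```

```text
t 65.45 tcp [ 0.4768 -0.2646  0.2118] gap -0.0001 F [ 1.1 -0.7 -0.7]
red [array([230.5, 248.4]), array([454.4, 169. ]), array([291.5, 112.1]), array([192.7,  46.8]), array([119.1,  44.2])]
red [array([259.7, 281.5]), array([213.2, 129.6])]
0.85 [453.279368   173.61727454] [218.29055217 128.43964846]
1.0 [453.81676024 169.34158226] [214.38659926 131.12312973]
```

View pics/fs.png

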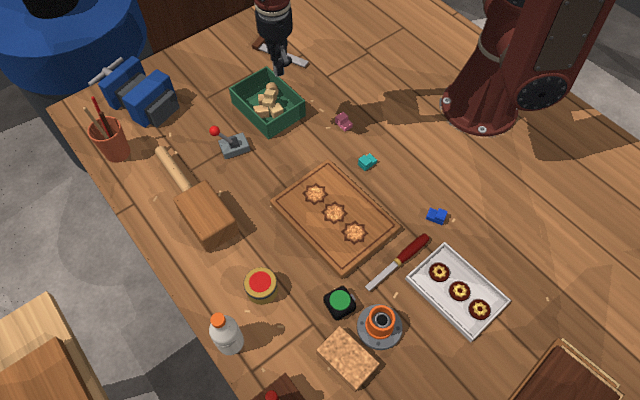

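View pics/ft.png

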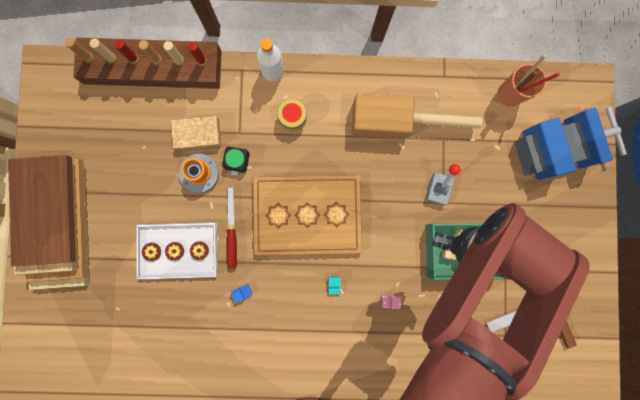

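View pics/fn.png

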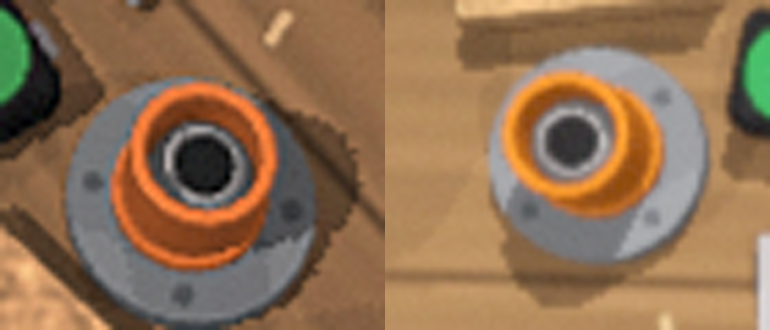

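Ball at (454,169) top and (213,130) scene, matching 1.0 rad. The nozzle is seated, the roundels lie flat, the offcuts are in the bin and the tools have not moved. Handing in.

```bash
python3 -c "
from station import ctrl
print(ctrl.close_job())"
```

```text
the job is handed in; nothing more can be done
None
```

The job is done and handed in at about 65 s of the 210 s; no verdict came back. Everything is where the task wants it, in the order asked.

- **Offcuts:** all five were there and are now in the green bin. A couple lie on top of the others, well inside the bin.
- **Roundels:** all three were there and lie flat on the tray floor, side by side. Before I reached it, the second was knocked about 3 cm aside. I measured it again and picked it up from its new place.
- **Nozzle:** it slid onto the spigot without resistance until the collar met the flange. The tool height then put its underside at about 16 mm, which is fully home. The last views show it upright and close to centred on the spigot.
- **Switch:** pushed until it hit its stop at about 12 N. In both camera views the ball sits within about 2 pixels of where 1.0 rad should put it.
- **Bystanders:** the gouge, tape measure, tin, mallet and sanding block look unmoved in the last pictures. The arm was clear of everything when I handed in.

No check failed. The one small disagreement was between the two camera views, by 1–3 mm on the flange, the spigot and the switch ball, which is about the stated calibration error.

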